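# Weigh down a bonded heat sink with a pile of scrap weights

### The job

The heat sink in the drill vise is finished: pull the vise jaw well back, lift the heat sink out and set it fins up, in line with and centred on the power module of the green inverter board, where the bonding pad waits. Close the empty vise again, and weigh the heat sink down while the bond sets: stack every scrap weight that lies on the bench (sawn steel offcuts, a U-shaped core half, a potted choke: whichever are there) one on top of another on the heat sink, each centred over it, so that the pile stands by itself; turn and order the uneven pieces so that nothing slides off. Leave the battery, drill, screwdriver and tin alone.

Things in the scene. Friction and masses are not known exactly. Their poses are not given: they have to be found in the camera images.
- vise: Blue quick-action drill vise fixed to the bench, 235 x 104 mm. Origin on the bench under the middle of the seat; x runs along the slide from the pull knob to the fixed jaw, z up. Jaw faces at x = +50 mm (fixed) and, closed, x = -50 mm; the jaws are 90 mm wide, reach 60 mm above the bench and stand only at the ends of the heat sink. Rear yoke at x = -111 to -125 mm, 54 mm high.
- jaw (a joint): Travel of the vise's moving jaw: 0 closed on the heat sink, grows to 0.040 m as the jaw is drawn back (towards the vise's -x). It slides stiffly (about 4 N) and stays where it is left.
- jaw_knob (a point): Middle of the black pull knob on the moving jaw's rod, 42 mm above the bench: a cylinder lying along the vise's x axis, 30 mm in diameter and 38 mm long. It can be pinched from above across the vise's y axis; clear all round and 21 mm behind the yoke when closed. It moves with the jaw.
- heatsink: Loose aluminium heat sink, 100 mm long (x), 60 mm wide (y), 32 mm high, 0.24 kg: an 8 mm base plate, fins along x over the middle 76 mm (fin tops 32 mm above the underside, a 76 x 60 mm seat), drilled flanges at the ends. Origin: centre of its underside; z up, fins up. Starts in the vise, along the vise's x; its long sides are flat, upright and free to grip.
- board: Inverter board fixed to the bench: green circuit board on a 200 x 130 mm aluminium plate. Origin on the bench under the power module's centre; x along the module's long side. Board top 12 mm above the bench; parts up to 20 mm high beside the module (y); capacitors and a terminal block up to 28 mm high at its ends, 69 mm and more from the centre along x.
- module_top (a point): Centre of the power module's top: black block 100 mm (board's x) x 60 mm (y), its grey bonding pad 26 mm above the bench. The heat sink has the same footprint. The axes are those of the board.
- slab: Scrap weight: flat sawn steel offcut with odd-angled ends, about 84 mm long (x), 46 mm wide (y), 22 mm thick, top parallel to underside, about 0.66 kg. Origin: centre of its underside, z up. The sides at y = +-23 mm are flat and parallel.
- long_wedge: Scrap weight: tapered sawn steel offcut, 88 mm long (x), 48 mm wide (y, flat parallel sides), underside flat, top sloping evenly from 26 mm thick at the +x end to 16 mm at the -x end, about 0.69 kg. Origin: centre of its underside, z up.
- short_wedge: Scrap weight: tapered dark steel offcut, 72 mm long (x), 44 mm wide (y, flat parallel sides), underside flat, top sloping evenly from 28 mm thick at the +x end to 20 mm at the -x end, about 0.59 kg. Origin: centre of its underside, z up.
- stepped: Scrap weight: stepped dark steel offcut, 46 mm wide (y, flat parallel sides), 26 mm thick from x = -36 to +24 mm and only 14 mm thick from x = +24 to +54 mm, about 0.71 kg, balancing 4 mm to +x of the origin. Origin: on its flat underside; z up.
- choke: Scrap weight: potted choke, a black box 64 mm long (x), 46 mm wide (y), 30 mm high, with four brass terminal studs 10 mm tall near the corners of its top, so that nothing can lie on it; about 0.48 kg. Origin: centre of its underside, z up.
- core: Scrap weight: U-shaped half of a laminated iron core, 80 mm long (x), 42 mm wide (y, flat parallel sides), 30 mm high, about 0.60 kg: a 14 mm thick flat bridge on two legs 16 mm tall, each 22 mm long, at its two ends (x = +-18 to +-40 mm), so that it bridges what lies under its middle. Origin: at the level of its feet, in the middle; z up, legs down.
- slab_mid (a point): Reference point of the piece slab: 11 mm from its origin along its z axis, near its balance point; this is what is to be centred over the heat sink.
- long_wedge_mid (a point): Reference point of the piece long wedge: 10.5 mm from its origin along its z axis, near its balance point; this is what is to be centred over the heat sink.
- short_wedge_mid (a point): Reference point of the piece short wedge: 12 mm from its origin along its z axis, near its balance point; this is what is to be centred over the heat sink.
- stepped_mid (a point): Reference point of the piece stepped: 12 mm from its origin along its z axis, near its balance point; this is what is to be centred over the heat sink.
- choke_mid (a point): Reference point of the piece choke: 15 mm from its origin along its z axis, near its balance point; this is what is to be centred over the heat sink.
- core_mid (a point): Reference point of the piece core: 15 mm from its origin along its z axis, near its balance point; this is what is to be centred over the heat sink.
- battery: Bystander: sealed black battery, 151 x 65 x 94 mm, 2.5 kg. Origin: centre of its underside.
- drill: Bystander: cordless drill lying on its side, about 215 x 170 x 58 mm. Origin on the bench under its motor housing.
- screwdriver: Bystander: screwdriver lying on the bench, 200 mm long.
- screw_tin: Bystander: round tin of screws, 66 mm in diameter, 50 mm high. Origin: centre of its underside.
- vise_seat (a point): Middle of the vise's seat, on top of the ways, 26 mm above the bench; the heat sink's origin starts within 6 mm of it.
There are look-alikes about, which are no part of the job. Leave any pink or turquoise look-alike of the core alone.

How it is judged:
By the outcome, as a careful person would: the job done as asked, in the order asked, and still so for the second after the job is handed in, with the robot touching nothing.
Of slab, long_wedge, short_wedge, stepped, choke, core only 4 to 5 are there at a start; the rules pass over those that are not, and their reading is None.
At some moment in a run one of slab, long_wedge, short_wedge, stepped, choke, core may be knocked a few centimetres aside while the robot is not near it.
Once in a run the grip may slacken for a moment while it holds something.
It also fails if it takes over 210 s, if anything falls off the work surface, if the arm or the gripper's body presses on something with over 40 N, if the wrist force passes 120 N, or if a joint passes its speed limit or range.

### The arm

A 6-joint arm with a two-finger parallel gripper is mounted at the origin on the work surface. World frame = base frame: x ahead of the robot, y to its left, z up, the work surface at z = 0. Lengths are in m, angles in rad, forces in N, time in s.
With the tool pointing down it reaches from about 0.375 to 0.975 m from the base axis. Payload 3.8 kg.
Tool frame: the origin (TCP) lies between the finger pads; the fingertips stand 25 mm ahead of it and the grasp point (between the pads) lies 6 mm ahead of it; z points along the fingers, y is the line along which they close (so a half turn about z gives the same grasp; the last joint's range is limited). The gripper opens to 88 mm and grips with 3 to 60 N. Pads are 18 mm wide; open, the fingers measure 123 mm over their backs; the gripper's body (75 mm by 187 mm) begins 45 mm behind the grasp point.
Start: joints at [-1.269, 0.264, 1.604, -0, 1.274, -0.037], TCP at [0.224, -0.637, 0.264] pointing down, gripper open.
Joint ranges: [-2.63, 2.63], [-0.94, 2.18], [0.31, 2.57], [-1.31, 4.45], [0, 2.66], [-2.55, 2.55]. Speed limits (rad/s): [2.57, 2.57, 3.14, 3.14, 3.14, 3.14].

### API

Orientations are given as a rotation vector (axis times angle).
In Python, from plant import get_obs, camera, finish_job gives the robot as it stands.
- The arm moves only by the tool drive_tool, never from a script. Its argument "deltas" is one flat list of numbers, 5 for each row, row after row: the shift along the world's x, y, z in mm, then the turn about the world's z in rad, then the closure, from -1 (fully open) to 1 (shut), so that 0 is half open. A call has 1 to 8 rows; each row shifts and turns the commanded pose from where the row before left it; what a row does not reach is not made up. A row lasts 1/8 s, in which the tool goes at most 62.5 mm and 10.7 degrees, less where a joint would pass 70% of its speed; a pose out of reach is approached as far as the arm can. A call is refused whole if a number of a shift passes 62.5 or a number of a turn 0.188, either way. A call with a gripper value outside its range is refused whole. The fingers move at their own pace and stop on an object; "squeeze" is the grip in N (left out, the last holds). Time passes only in rows, so rows that do not move let the fingers close. It gives the time, the measured TCP pose, the force, the opening and the grip force at its end, in the units of the state.
- get_obs(): the state, without advancing time (a new reading comes with each control period).
- camera(name): name is "side" or "top" or "wrist"; returns a dict with "color" (480x640x3 uint8, red, green, blue), "fx", "fy", "cx", "cy" (pixels), "D" ([k1, k2, p1, p2, k3] as OpenCV has them; the pictures are not rectified), "position" and "attitude" of the camera in the world; the wrist camera has in their place "T_tool_cam" (4x4, takes a point from camera to tool coordinates, whose origin is the TCP and whose axes are the flange's). Camera axes: x right, y down, z forward; pixel columns grow to the right and rows downward; lengths in m; the calibration is good to about 2 mm. A picture is of the moment at which its call begins: read the wrist's pose just before it. There is no depth.
- finish_job(): hands the job in; it is judged then, once.
The state is a dict: "t": time; "joint_positions": joint angles; "joint_vel": joint speeds; "effort": joint torques, N m; "tool_pos": TCP position; "tcp_rot": TCP orientation; "force": force on the tool from outside, world axes, zero at the start; "moment": the same for the moment, N m; "opening": finger opening in m; "gripper_force": force on a finger pad.
Only numpy, scipy, OpenCV 4.12 (cv2) and the standard library are available. Lean on these libraries where they do the work, as an engineer would, in place of code of your own. Each camera call takes 0.05 s, during which the arm holds its last target. There are 200 camera calls.

## Working session

There is one attempt and no reset: what is moved stays moved. The work goes in short steps, Python scripts to look and compute and a tool call to move; the robot and the scene stay as the last step left them, time stands still between calls to the robot, and variables do not carry over. Pictures are saved under pics/ and viewed, at most 14 in all, crops included, and the job is handed in when it is done.

Besides the shell and the picture viewer there is one more tool, called after "Emit:" as name(argument=value, ...), one argument or row to a line, values as JSON. drive_tool: Moves the arm, as the interface text tells. Its arguments: {"type":"object","properties":{"deltas":{"type":"array"},"squeeze":{"type":"number"}},"required":["deltas"]}

```bash
mkdir -p pics; ls; cat > h.py <<'E'
import numpy as np, cv2
from scipy.spatial.transform import Rotation as R
from plant import get_obs, camera, finish_job
def snap(n, fn=None):
    o=get_obs(); c=camera(n)
    K=np.array([[c['fx'],0,c['cx']],[0,c['fy'],c['cy']],[0,0,1.]]); c['K']=K; c['Dv']=np.array(c['D'],float)
    if n=='wrist':
        T=np.eye(4); T[:3,:3]=R.from_rotvec(o['tcp_rot']).as_matrix(); T[:3,3]=o['tool_pos']; T=T@np.array(c['T_tool_cam'])
    else:
        T=np.eye(4); a=np.array(c['attitude'],float); 
        T[:3,:3]=a if a.shape==(3,3) else R.from_rotvec(a).as_matrix(); T[:3,3]=c['position']
    c['T']=T
    if fn: cv2.imwrite('pics/'+fn, c['color'][:,:,::-1])
    return c
def ray(c,uv,z):
    p=cv2.undistortPoints(np.array(uv,float).reshape(-1,1,2),c['K'],c['Dv']).reshape(-1,2)
    d=np.c_[p,np.ones(len(p))]@c['T'][:3,:3].T; o=c['T'][:3,3]
    s=(z-o[2])/d[:,2]; return o+d*s[:,None]
E
python3 - <<'E'
from h import *
for n in ('top','side'):
    c=snap(n,n+'0.png'); print(n,c['fx'],c.get('attitude'),c['T'].round(3).tolist())
o=get_obs(); print(o)
E
```

```text
pics
top 543.8371799907247 [-2.18837382  2.18378079 -0.09031286] [[0.002, -0.997, 0.076, 0.461], [-1.0, -0.002, -0.007, -0.019], [0.007, -0.076, -0.997, 1.437], [0.0, 0.0, 0.0, 1.0]]
side 554.6653091110436 [-0.50037467  2.68794416 -1.1839934 ] [[-0.931, -0.237, 0.278, 0.069], [-0.365, 0.63, -0.685, 1.189], [-0.013, -0.739, -0.673, 1.247], [0.0, 0.0, 0.0, 1.0]]
{'t': 0.1, 'joint_positions': array([-1.26891625e+00,  2.64676221e-01,  1.60524452e+00, -3.57457445e-05,
        1.27365118e+00, -3.68579212e-02]), 'joint_vel': array([ 3.67195619e-04, -2.44450780e-03, -2.10563671e-03,  1.20777024e-03,
       -1.93977513e-03, -7.82076701e-05]), 'effort': array([ 8.62583402e-04, -5.03617716e+01, -3.58070791e+01,  7.30646378e-02,
        2.33223365e-02, -5.55290751e-05]), 'tool_pos': array([ 0.22414231, -0.63608189,  0.26250968]), 'tcp_rot': array([-3.09470842e+00, -5.29234448e-01,  4.63687942e-04]), 'force': array([-0.24225288, -0.3314877 ,  0.98606866]), 'moment': array([-0.02540069, -0.00486194,  0.03627453]), 'gripper_force': 0.0, 'opening': 0.08798421447004363}
```

```bash
python3 - <<'E'
from h import *
c=snap('wrist','wrist0.png'); print(c['T'].round(3).tolist(), np.array(c['T_tool_cam']).round(3).tolist())
E
```

```text
[[0.332, -0.896, -0.296, 0.302], [-0.943, -0.315, -0.102, -0.611], [-0.002, 0.313, -0.95, 0.383], [0.0, 0.0, 0.0, 1.0]] [[-0.001, -0.95, -0.313, 0.082], [1.0, -0.001, 0.0, 0.001], [-0.0, -0.313, 0.95, -0.121], [0.0, 0.0, 0.0, 1.0]]
```

View pics/top0.png

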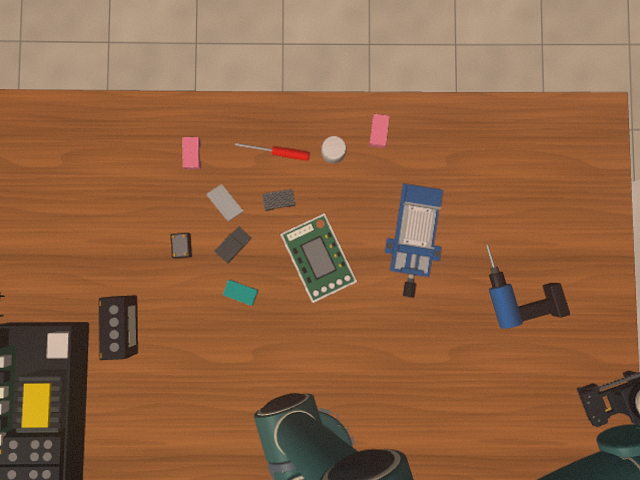

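View pics/side0.png

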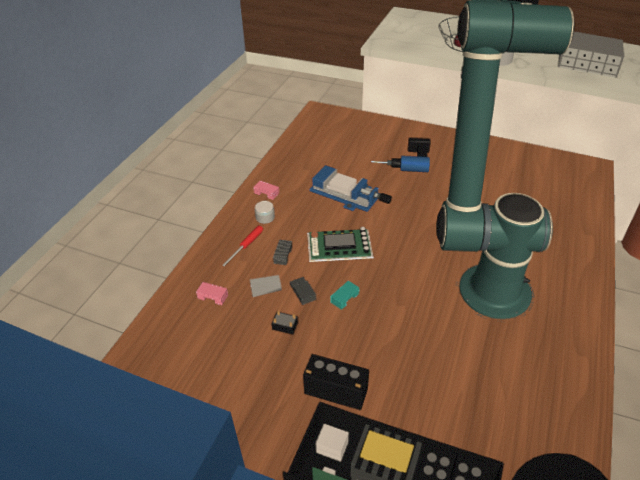

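The top view shows the choke at (181,245), a light offcut at (225,202), a dark offcut at (233,245) and the core at (279,200). The board is at (318,258), and the vise is at (415,230) with its knob at (409,290). Next I'll zoom in on the pieces.

```bash
python3 - <<'E'
from h import *
a=cv2.imread('pics/top0.png')[175:315,160:310]; b=cv2.imread('pics/side0.png')[225:345,230:380]
c=cv2.imread('pics/top0.png')[175:315,310:460]
f=lambda x:cv2.resize(x,(400,300),interpolation=cv2.INTER_CUBIC)
cv2.imwrite('pics/z1.png',np.vstack([np.hstack([f(a),f(b)]),np.hstack([f(c),f(c)])]))
E
```

```text
(no output)
```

View pics/z1.png

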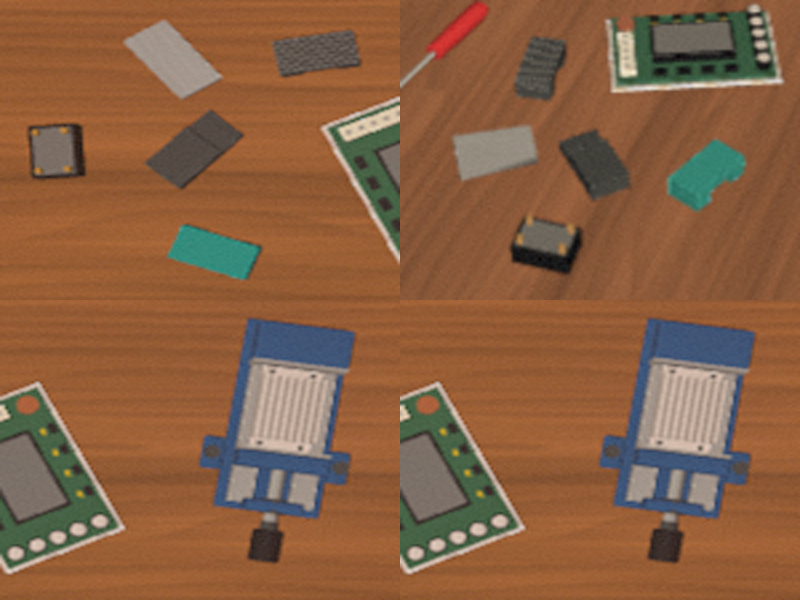

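```bash
python3 - <<'E'
from h import *
c=snap('top'); im=c['color']; hsv=cv2.cvtColor(im,cv2.COLOR_RGB2HSV)
H,S,V=cv2.split(hsv)
def rep(name,m,z,roi):
    x0,y0,x1,y1=roi; mm=np.zeros_like(m); mm[y0:y1,x0:x1]=m[y0:y1,x0:x1]
    cs,_=cv2.findContours(mm,cv2.RETR_EXTERNAL,cv2.CHAIN_APPROX_NONE)
    k=max(cs,key=cv2.contourArea); p=ray(c,k.reshape(-1,2),z)[:,:2]
    r=cv2.minAreaRect((p*1000).astype(np.float32)); b=cv2.boxPoints(r)
    e=[b[1]-b[0],b[2]-b[1]]; e=max(e,key=np.linalg.norm)
    print(name,np.round(r[0],1),np.round(r[1],1),'long axis deg',round(np.degrees(np.arctan2(e[1],e[0])),1))
wood=(((H<25)|(H>170))&(S>90)).astype(np.uint8)
non=1-wood
rep('light',non,.02,(203,178,247,226)); rep('dark',non,.025,(210,224,255,267))
rep('core',non,.03,(260,185,298,213)); rep('choke',non,.03,(165,228,197,262))
rep('board',non,.012,(276,208,362,306))
blue=((H>100)&(H<125)&(S>100)).astype(np.uint8); rep('vise',blue,.04,(380,178,450,300))
rep('knob',((V<60)).astype(np.uint8),.05,(400,277,420,302))
rep('hs',((S<40)&(V>120)).astype(np.uint8),.055,(400,200,442,250))
rep('hsd',((S<60)).astype(np.uint8),.055,(400,200,442,250))
E
```

```text
light [643.1 230.2] [95.9 50.1] long axis deg 39.0
dark [533.1 206.8] [46.2 88.6] long axis deg -42.0
core [650.1  88.7] [43.  79.1] long axis deg -79.9
choke [530.3 339.5] [61.9 43.7] long axis deg 1.3
board [499.3 -15.4] [200.8 131.2] long axis deg 25.4
vise [ 570.9 -266.9] [138.3 226.2] long axis deg -9.3
knob [ 418.8 -246.9] [26.7 33.6] long axis deg -8.0
hs [ 581.9 -231.1] [ 9.7 94. ] long axis deg -8.6
hsd [ 582.1 -272.2] [ 94.6 112.2] long axis deg -8.6
```

The view resolves the pieces: light offcut (a slab or wedge), stepped (thin end towards upper right), core with its legs down, and choke with studs up. I'll move over the knob first.

Emit:
drive_tool(
  deltas=[24, 48, -17, -0.061, -1, 24, 48, -17, -0.061, -1, 24, 48, -17, -0.061, -1, 24, 48, -17, -0.061, -1, 24, 48, -17, -0.061, -1, 24, 48, -17, -0.061, -1, 24, 48, -17, -0.061, -1, 24, 48, -17, -0.061, -1],
  squeeze=30,
)

```text
t: 1.2
tool_pos: [0.4169, -0.2511, 0.1274]
tcp_rot: [3.132, -0.238, 0.001]
force: [0.2, -0.6, 0.2]
opening: 0.0882
gripper_force: 0.0
```

```bash
cat >> h.py <<'E'
def pose():
    o=get_obs(); m=R.from_rotvec(o['tcp_rot']).as_matrix()
    return np.round(o['tool_pos']*1000,1), round(np.arctan2(m[1,0],m[0,0]),4), round(np.degrees(np.arctan2(m[1,0],m[0,0])),2)
def rect(c,m,z,roi,name='',pick='max'):
    x0,y0,x1,y1=roi; mm=np.zeros(m.shape,np.uint8); mm[y0:y1,x0:x1]=m[y0:y1,x0:x1]
    cs,_=cv2.findContours(mm,cv2.RETR_EXTERNAL,cv2.CHAIN_APPROX_NONE)
    k=max(cs,key=cv2.contourArea); p=ray(c,k.reshape(-1,2),z)[:,:2]
    r=cv2.minAreaRect((p*1000).astype(np.float32)); b=cv2.boxPoints(r)
    e=max([b[1]-b[0],b[2]-b[1]],key=np.linalg.norm)
    print(name,np.round(r[0],1),np.round(r[1],1),'long deg',round(np.degrees(np.arctan2(e[1],e[0])),1),'px',cv2.boundingRect(k))
E
python3 - <<'E'
from h import *
c=snap('wrist','w1.png'); print(pose(),get_obs()['t'])
E
```

```text
(array([ 417.1, -245.3,  124.7]), np.float64(-0.1516), np.float64(-8.69)) 1.25
```

View pics/w1.png

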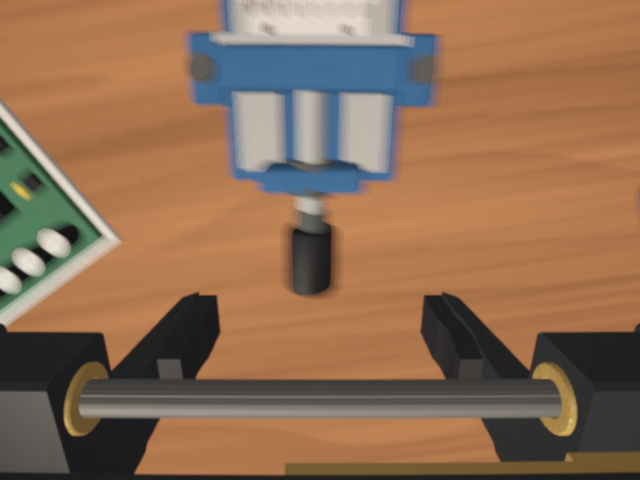

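The knob is at about (311,260) px, aligned with and between the fingers. The vise is square to the image.

```bash
python3 - <<'E'
from h import *
c=snap('wrist'); V=c['color'].max(2)
rect(c,V<70,.055,(270,205,350,297),'knob z55'); print(pose())
print(ray(c,[[311,193],[311,172]],.054).round(4))
E
```

```text
knob z55 [ 426.9 -251.1] [24.3 48. ] long deg -7.3 px (304, 212, 46, 85)
(array([ 416.1, -247.7,  125.4]), np.float64(-0.145), np.float64(-8.31))
[[ 0.4617 -0.2483  0.054 ]
 [ 0.4722 -0.25    0.054 ]]
```

Emit:
drive_tool(
  deltas=[5, 0, -38, 0, -1, 0, 0, -39, 0, -1, 0, 0, 0, 0, -1, 0, 0, 0, 0, 1, 0, 0, 0, 0, 1, 0, 0, 0, 0, 1, 0, 0, 0, 0, 1, 0, 0, 0, 0, 1],
  squeeze=35,
)

```text
t: 2.3
tool_pos: [0.4215, -0.2527, 0.051]
tcp_rot: [3.133, -0.234, 0.001]
force: [0.5, 0.6, -0.4]
opening: 0.0405
gripper_force: 0.0
```

Emit:
drive_tool(
  deltas=[0, 0, 0, 0, 1, -8, 1.2, 0, 0, 1, -8, 1.2, 0, 0, 1, -8, 1.2, 0, 0, 1, -8, 1.2, 0, 0, 1, -6, 1, 0, 0, 1, 0, 0, 0, 0, 1, 0, 0, 0, 0, 1],
)

```text
t: 3.3
tool_pos: [0.3834, -0.2444, 0.0507]
tcp_rot: [-3.128, 0.237, 0.001]
force: [2.2, 10.6, 5.0]
opening: 0.029
gripper_force: 35.0
```

```bash
python3 - <<'E'
from h import *
print(pose()); c=snap('wrist','w2.png'); c=snap('top','t2.png')
E
```

```text
(array([ 383.4, -244.4,   50.7]), np.float64(-0.1511), np.float64(-8.66))
```

Emit:
drive_tool(
  deltas=[0, 0, 0, 0, -1, 0, 0, 0, 0, -1, 0, 0, 0, 0, -1, 0, 0, 0, 0, -1, 0, 0, 50, 0, -1, 20, -3, 50, 0, -1, 60, -9, 0, 0, -1, 60, -9, 0, 0, -1],
)

```text
t: 4.4
tool_pos: [0.5254, -0.2687, 0.1526]
tcp_rot: [3.131, -0.235, 0.005]
force: [0.7, -0.0, 0.3]
opening: 0.0882
gripper_force: 0.0
```

Emit:
drive_tool(
  deltas=[59, -9, 0, 0, -1, 0, 0, 0, 0, -1, 0, 0, 0, 0, -1],
)

```text
t: 4.78
tool_pos: [0.5815, -0.2766, 0.1497]
tcp_rot: [-3.132, 0.234, 0.004]
force: [-0.7, 0.2, -0.3]
opening: 0.0886
gripper_force: 0.0
```

```bash
python3 - <<'E'
from h import *
print(pose(),get_obs()['t']); c=snap('wrist','w3.png')
E
```

```text
(array([ 581.5, -276.6,  149.7]), np.float64(-0.149), np.float64(-8.54)) 4.775
```

View pics/w3.png

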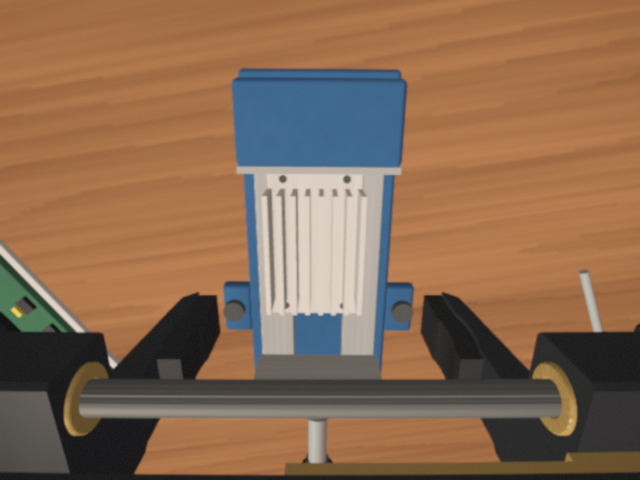

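The jaw is well back. The heat sink's flange holes are at (283,180), (347,180), (286,305) and (341,305).

```bash
python3 - <<'E'
from h import *
c=snap('wrist'); print(pose())
p=ray(c,[[283,180],[347,180],[286,305],[341,305]],.034)*1000; print(p.round(1),p.mean(0))
a=(p[0]+p[1]-p[2]-p[3]); print(np.degrees(np.arctan2(a[1],a[0])))
q=ray(c,[[262,192],[365,192],[264,314],[361,314]],.058)*1000; print(q.round(1),q.mean(0))
E
```

```text
(array([ 580.8, -276.6,  150.4]), np.float64(-0.1496), np.float64(-8.57))
[[ 627.6 -261.4   34. ]
 [ 621.6 -300.9   34. ]
 [ 541.5 -247.8   34. ]
 [ 535.8 -285.7   34. ]] [ 581.63265543 -273.94099411   34.        ]
-9.532636696493256
[[ 626.2 -251.3   58. ]
 [ 617.5 -309.    58. ]
 [ 549.6 -237.2   58. ]
 [ 540.4 -297.8   58. ]] [ 583.43750704 -273.83109401   58.        ]
```

Emit:
drive_tool(
  deltas=[1, 2.5, -45, 0, -1, 0, 0, -42, 0, -1, 0, 0, 0, 0, -1, 0, 0, 0, 0, 1, 0, 0, 0, 0, 1, 0, 0, 0, 0, 1, 0, 0, 0, 0, 1, 0, 0, 0, 0, 1],
  squeeze=45,
)

```text
t: 5.88
tool_pos: [0.5846, -0.2747, 0.0659]
tcp_rot: [3.132, -0.234, 0.004]
force: [-1.2, 1.0, 7.1]
opening: 0.0596
gripper_force: 45.2
```

Emit:
drive_tool(
  deltas=[0, 0, 0, 0, 1, 0, 0, 10, 0, 1, 0, 0, 25, 0, 1, 0, 0, 40, 0, 1, 0, 0, 40, 0, 1, 0, 0, 0, 0, 1],
)

```text
t: 6.62
tool_pos: [0.5858, -0.2757, 0.1833]
tcp_rot: [3.129, -0.234, 0.012]
force: [1.4, -0.6, -2.3]
opening: 0.0592
gripper_force: 45.2
```

```bash
python3 - <<'E'
from h import *
print(pose(),get_obs()['opening']); c=snap('wrist','w4.png')
c=snap('top'); im=c['color']; H,S,V=cv2.split(cv2.cvtColor(im,cv2.COLOR_RGB2HSV))
# module pad: grey inside green board
g=((S<60)&(V>60)&(V<180)); rect(c,g,.026,(296,228,343,284),'pad top')
wood=(((H<25)|(H>170))&(S>90)); rect(c,~wood,.006,(276,208,362,306),'board')
cv2.imwrite('pics/t4.png',cv2.resize(im[200:315,270:370,::-1],(520,600),interpolation=cv2.INTER_CUBIC))
E
```

```text
(array([ 585.8, -275.7,  183.3]), np.float64(-0.1492), np.float64(-8.55)) 0.059233317049973554
pad top [500.2 -15.5] [99.7 60.2] long deg 26.6 px (301, 236, 36, 44)
board [499.5 -15.4] [201.7 131.8] long deg 25.4 px (280, 213, 77, 90)
```

View pics/w4.png

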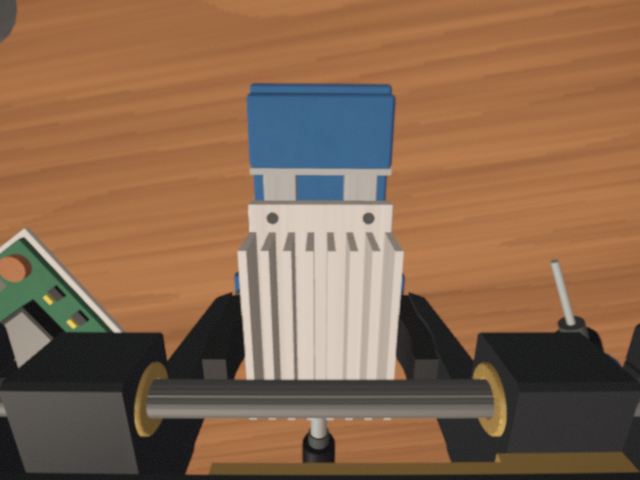

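Emit:
drive_tool(
  deltas=[-31, 35.5, 8, 0.099, 1, -31, 35.5, 8, 0.099, 1, -31, 35.5, 8, 0.099, 1, -31, 35.5, 8, 0.099, 1, -31, 35.5, 8, 0.099, 1, -31, 35.5, 8, 0.099, 1, 0, 0, 0, 0, 1, 0, 0, 0, 0, 1],
)

```text
t: 7.72
tool_pos: [0.3968, -0.0613, 0.2253]
tcp_rot: [-3.064, -0.693, 0.003]
force: [-0.1, 0.0, -1.6]
opening: 0.0592
gripper_force: 45.2
```

```bash
python3 - <<'E'
from h import *
print(pose(),get_obs()['opening']); c=snap('wrist','w5.png')
E
```

```text
(array([396.8, -61.3, 225.3]), np.float64(0.4448), np.float64(25.48)) 0.0591809534913341
```

View pics/w5.png

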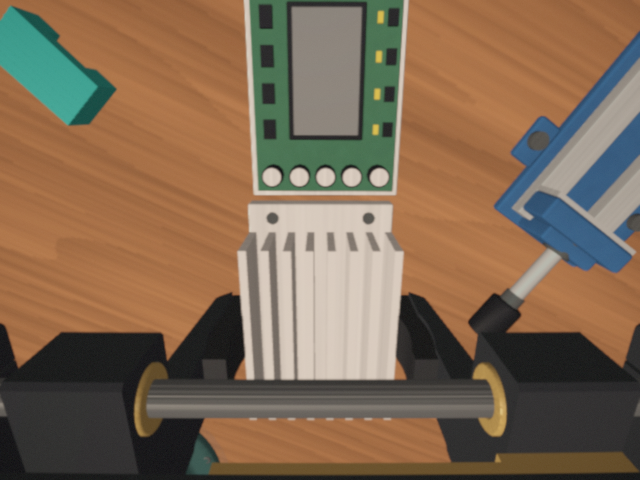

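The pad spans about (291..363, 4..137) and the heat sink's front holes are at (272,218) and (368,218). I'll measure both in the tool frame.

```bash
python3 - <<'E'
from h import *
c=snap('wrist'); P,y,d=pose(); print(P,d); im=c['color']; H,S,V=cv2.split(cv2.cvtColor(im,cv2.COLOR_RGB2HSV))
rect(c,(S<45)&(V>90)&(V<190),.026,(286,0,370,145),'pad')
rect(c,V<60,.026,(284,0,370,148),'blk')
# subpixel flange holes
a=np.array([[272,218],[368,218.]])
out=[]
for u,v in a.astype(int):
    w=V[v-8:v+9,u-9:u+10].astype(float); w=np.clip(w.max()*0.7-w,0,None); yy,xx=np.mgrid[v-8:v+9,u-9:u+10]; out.append([(w*xx).sum()/w.sum(),(w*yy).sum()/w.sum()])
print(np.round(out,1))
h=ray(c,out,P[2]/1000-.0319)*1000; t=h[:,:2]-P[:2]; r=np.radians(d)
M=np.array([[np.cos(r),np.sin(r)],[-np.sin(r),np.cos(r)]]); print('holes tool frame',(t@M.T).round(1))
E
```

```text
[397.4 -61.8 225.8] 25.43
pad [500.7 -18.3] [92.1 52.7] long deg 25.3 px (291, 7, 70, 129)
blk [500.7 -18.4] [98.5 58.7] long deg 25.2 px (286, 2, 80, 138)
[[272.  217.8]
 [368.1 217.9]]
holes tool frame [[ 41.   18.7]
 [ 40.9 -21.1]]
```

Emit:
drive_tool(
  deltas=[35, 15, 0, 0, 1, 35, 15, 0, 0, 1, 35, 16, 0, 0, 1, 0, 0, -50, 0, 1, 0, 0, -50, 0, 1, 0, 0, -45, 0, 1, 0, 0, 0, 0, 1, 0, 0, 0, 0, 1],
)

```text
t: 8.82
tool_pos: [0.5036, -0.0159, 0.0825]
tcp_rot: [3.064, 0.691, 0.001]
force: [0.4, -1.2, -1.9]
opening: 0.0599
gripper_force: 45.2
```

```bash
python3 - <<'E'
from h import *
print([pose() for _ in range(1)],get_obs()['force'].round(1)); c=snap('wrist','w6.png'); snap('top','t6.png'); print(pose())
E
```

```text
[(array([503.6, -15.9,  82.5]), np.float64(0.4439), np.float64(25.43))] [ 0.4 -1.2 -1.9]
(array([504.7, -15.8,  84.1]), np.float64(0.4443), np.float64(25.45))
```

View pics/w6.png

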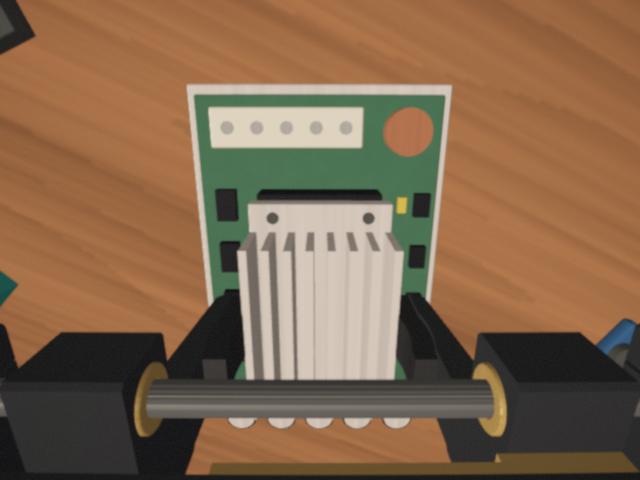

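```bash
python3 - <<'E'
from h import *
c=snap('wrist'); P,y,d=pose(); r=np.radians(d); M=np.array([[np.cos(r),np.sin(r)],[-np.sin(r),np.cos(r)]])
V=c['color'].max(2); print(V[180:212,320].tolist(),V[198,245:400].argmin())
print(P)
for n,uv,z in (('mod',[[258,190],[382,190]],.026),('hs',[[249,202.5],[391,202.5]],P[2]/1000-.0319)):
    print(n,((ray(c,uv,z)[:,:2]*1000-P[:2])@M.T).round(1))
E
```

```text
[115, 113, 112, 114, 114, 114, 115, 115, 116, 115, 105, 65, 29, 20, 20, 20, 25, 36, 38, 56, 93, 119, 127, 143, 179, 203, 212, 212, 212, 212, 212, 212] 116
[504.6 -15.7  84.2]
mod [[ 48.1  27.7]
 [ 48.  -31.3]]
hs [[ 47.8  27.4]
 [ 47.7 -30.8]]
```

Emit:
drive_tool(
  deltas=[0, 0, -10, 0, 1, 0, 0, -6, 0, 1, 0, 0, -2, 0, 1, 0, 0, 0, 0, 1],
)

```text
t: 9.48
tool_pos: [0.5025, -0.0153, 0.0657]
tcp_rot: [3.064, 0.694, -0.001]
force: [-8.5, -0.6, 16.4]
opening: 0.0592
gripper_force: 45.0
```

Emit:
drive_tool(
  deltas=[0, 0, 0, 0, 0.4, 0, 0, 0, 0, -1, 0, 0, 0, 0, -1, 0, 0, 0, 0, -1, 0, 0, 10, 0, -1, 0, 0, 40, 0, -1, 0, 0, 60, 0, -1, 0, 0, 20, 0, -1],
)

```text
t: 10.48
tool_pos: [0.5048, -0.0155, 0.1987]
tcp_rot: [3.062, 0.692, 0.011]
force: [1.0, -0.4, -0.8]
opening: 0.0882
gripper_force: 0.0
```

```bash
python3 - <<'E'
from h import *
c=snap('wrist','w7.png'); print(pose())
P,y,d=pose()
c=snap('top'); im=c['color'];cv2.imwrite('pics/t7.png',im[:,:,::-1])
E
```

```text
(array([505.6, -15.6, 200.2]), np.float64(0.4448), np.float64(25.49))
```

View pics/w7.png

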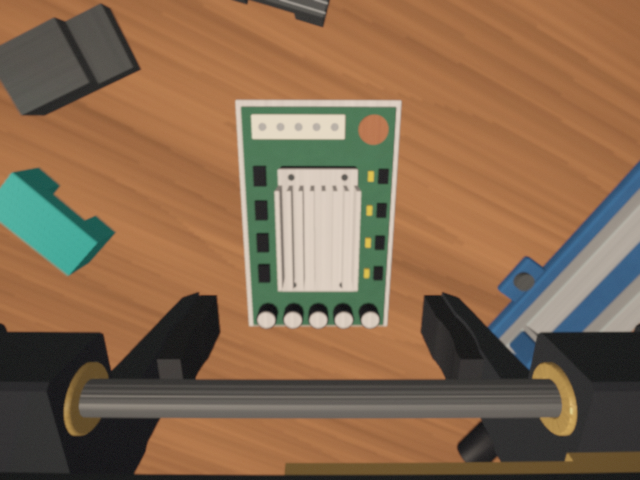

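Emit:
drive_tool(
  deltas=[-24.4, -46, 0, -0.119, -1, -24.4, -46, -20, -0.119, -1, -24.4, -46, -20, -0.119, -1, -24.4, -46, -20, -0.119, -1, -24.4, -45, -20, -0.119, -1, 0, 0, -35, 0, -1, 0, 0, -34, 0, -1, 0, 0, 0, 0, -1],
)

```text
t: 11.58
tool_pos: [0.3768, -0.2421, 0.0411]
tcp_rot: [-3.128, 0.236, 0.012]
force: [-0.3, -0.1, -0.9]
opening: 0.0882
gripper_force: 0.0
```

Emit:
drive_tool(
  deltas=[0, 0, 0, 0, 1, 0, 0, 0, 0, 1, 0, 0, 0, 0, 1, 0, 0, 0, 0, 1, 0, 0, 0, 0, 1, 0, 0, 0, 0, 1, 0, 0, 0, 0, 1],
  squeeze=35,
)

```text
t: 12.45
tool_pos: [0.3804, -0.2438, 0.0448]
tcp_rot: [-3.131, 0.237, 0.0]
force: [1.1, 4.0, 2.3]
opening: 0.0278
gripper_force: 34.3
```

Emit:
drive_tool(
  deltas=[8, -1.2, 0, 0, 1, 8, -1.2, 0, 0, 1, 8, -1.2, 0, 0, 1, 8, -1.2, 0, 0, 1, 6, -1, 0, 0, 1, 0, 0, 0, 0, 1, 0, 0, 0, 0, 1],
)

```text
t: 13.32
tool_pos: [0.4182, -0.2497, 0.0448]
tcp_rot: [-3.132, 0.236, 0.0]
force: [-1.2, 4.0, 5.3]
opening: 0.0278
gripper_force: 34.2
```

Emit:
drive_tool(
  deltas=[2, -0.3, 0, 0, 1, 1.5, -0.2, 0, 0, 1, 0, 0, 0, 0, 1, 0, 0, 0, 0, 1],
)

```text
t: 13.82
tool_pos: [0.4188, -0.2498, 0.0447]
tcp_rot: [-3.131, 0.235, 0.01]
force: [-11.3, 3.9, 15.6]
opening: 0.0278
gripper_force: 33.4
```

Emit:
drive_tool(
  deltas=[0, 0, 0, 0, -1, 0, 0, 0, 0, -1, 0, 0, 0, 0, -1, 0, 0, 20, 0, -1, 0, 0, 60, 0, -1, 0, 0, 60, 0, -1, 22.4, 48, 0, 0.083, -1, 22.4, 48, 0, 0.083, -1],
)

```text
t: 14.82
tool_pos: [0.468, -0.1545, 0.1864]
tcp_rot: [3.14, 0.026, 0.006]
force: [1.4, -0.6, 0.2]
opening: 0.0882
gripper_force: 0.0
```

Emit:
drive_tool(
  deltas=[22.4, 48, 0, 0.083, -1, 22.4, 48, 0, 0.083, -1, 22.4, 48, 0, 0.083, -1, 22.4, 48, 0, 0.083, -1, 22.4, 48, 0, 0.083, -1, 22.4, 48, 0, 0.083, -1, 22.4, 48, 0, 0.083, -1, 22.4, 48, 0, 0.083, -1],
)

```text
t: 15.82
tool_pos: [0.6466, 0.2311, 0.1843]
tcp_rot: [2.96, 1.052, 0.0]
force: [0.7, -0.5, 0.6]
opening: 0.0879
gripper_force: 0.0
```

Emit:
drive_tool(
  deltas=[0, 0, 0, 0, -1, 0, 0, 0, 0, -1],
)

```text
t: 16.08
tool_pos: [0.6454, 0.2291, 0.1839]
tcp_rot: [2.961, 1.047, -0.002]
force: [0.0, -0.4, -0.8]
opening: 0.088
gripper_force: 0.0
```

```bash
python3 - <<'E'
from h import *
print(pose()); c=snap('wrist'); t=snap('top')
cv2.imwrite('pics/m8.png',np.hstack([cv2.resize(c['color'],(440,330)),cv2.resize(t['color'][100:340,150:440],(360,330))])[:,:,::-1])
np.save('w8.npy',c['color'])
E
```

```text
(array([645.4, 229.1, 183.9]), np.float64(0.6799), np.float64(38.96))
```

View pics/m8.png

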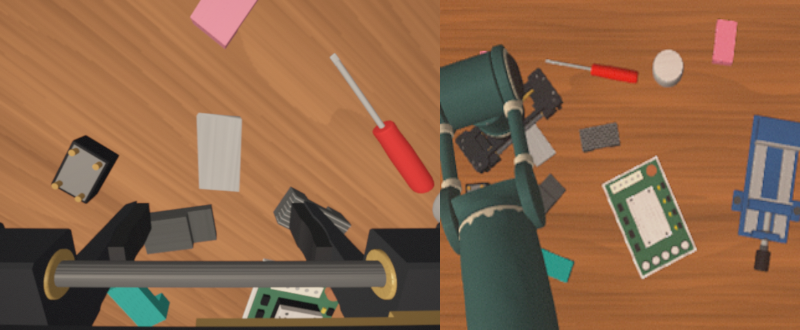

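```bash
python3 - <<'E'
from h import *
c=snap('wrist'); P,y,d=pose(); im=c['color']; H,S,V=cv2.split(cv2.cvtColor(im,cv2.COLOR_RGB2HSV))
m=((S<70)&(V>110)); rect(c,m,.022,(270,140,370,300),'light22')
mm=np.zeros(m.shape,np.uint8); mm[140:300,270:370]=m[140:300,270:370]
k=max(cv2.findContours(mm,0,1)[0],key=cv2.contourArea); a=cv2.approxPolyDP(k,4,True).reshape(-1,2); print(a.tolist())
p=ray(c,a,.022)[:,:2]*1000; print(p.round(1).tolist(), np.linalg.norm(p-np.roll(p,-1,0),axis=1).round(1)); print(pose())
cv2.imwrite('pics/c9.png',cv2.resize(np.hstack([im[140:300,260:380],cv2.imread('pics/side0.png')[240:320,230:290,::-1].repeat(2,0).repeat(2,1)])[:,:,::-1],None,fx=3,fy=3,interpolation=2))
E
```

```text
light22 [646.4 230. ] [90.9 48.6] long deg 38.3 px (285, 163, 66, 115)
[[288, 163], [289, 272], [345, 277], [350, 173]]
[[668.6, 275.3], [599.9, 221.9], [624.9, 183.8], [691.6, 235.0]] [86.9 45.6 84.  46.4]
(array([645.4, 228. , 184.6]), np.float64(0.6782), np.float64(38.86))
```

View pics/c9.png

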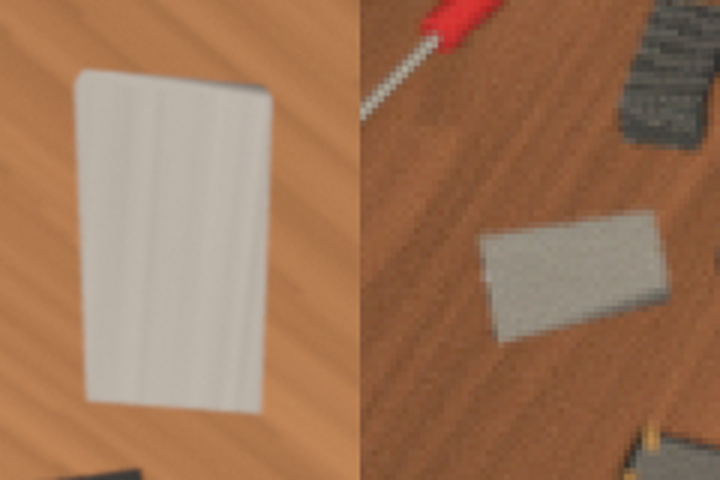

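This is the slab: 46 mm wide with skewed ends. The corners are at (288,163), (289,272), (345,277) and (350,173). Grasping it now.

Emit:
drive_tool(
  deltas=[1, 1, -55, -0.02, -1, 0, 0, -55, 0, -1, 0, 0, -45, 0, -1, 0, 0, 0, 0, -1, 0, 0, 0, 0, -1, 0, 0, 0, 0, 1, 0, 0, 0, 0, 1, 0, 0, 0, 0, 1],
  squeeze=50,
)

```text
t: 17.23
tool_pos: [0.6468, 0.2304, 0.03]
tcp_rot: [-2.972, -1.018, -0.0]
force: [0.4, -0.2, -0.1]
opening: 0.0601
gripper_force: 0.0
```

Emit:
drive_tool(
  deltas=[0, 0, 0, 0, 1, 0, 0, 0, 0, 1, 0, 0, 0, 0, 1],
)

```text
t: 17.6
tool_pos: [0.6466, 0.2308, 0.0298]
tcp_rot: [-2.972, -1.018, 0.0]
force: [-1.8, 1.0, 2.4]
opening: 0.0479
gripper_force: 50.0
```

Emit:
drive_tool(
  deltas=[0, 0, 15, 0, 1, 0, 0, 40, 0, 1, 0, 0, 50, 0, 1, 0, 0, 40, 0, 1, 0, 0, 0, 0, 1, 0, 0, 0, 0, 1],
)

```text
t: 18.35
tool_pos: [0.6453, 0.2297, 0.1722]
tcp_rot: [2.972, 1.017, -0.006]
force: [-0.7, 0.6, -8.2]
opening: 0.0474
gripper_force: 49.9
```

```bash
cat >> h.py <<'E'
def tf(c,uv,z):
    "pixels on plane z (m) -> tool-yaw frame, mm"
    P,y,d=pose(); M=np.array([[np.cos(y),np.sin(y)],[-np.sin(y),np.cos(y)]])
    return (ray(c,uv,z)[:,:2]*1000-P[:2])@M.T
def poly(m,roi,eps=4):
    x0,y0,x1,y1=roi; mm=np.zeros(m.shape,np.uint8); mm[y0:y1,x0:x1]=m[y0:y1,x0:x1]
    k=max(cv2.findContours(mm,0,1)[0],key=cv2.contourArea); return cv2.approxPolyDP(k,eps,True).reshape(-1,2)
E
python3 - <<'E'
from h import *
c=snap('wrist','w10.png'); P,y,d=pose(); print(P,d,get_obs()['opening']); im=c['color']; H,S,V=cv2.split(cv2.cvtColor(im,cv2.COLOR_RGB2HSV))
a=poly((S<70)&(V>110),(250,100,400,378)); print(a.tolist()); print(tf(c,a,P[2]/1000-.007).round(1).tolist())
E
```

```text
[644.6 229.6 171.1] 37.8 0.0475731945364143
[[260, 216], [250, 233], [263, 377], [378, 377], [387, 251], [378, 227]]
[[48.3, 19.2], [42.1, 23.1], [-19.3, 21.5], [-19.3, -25.3], [35.3, -25.9], [44.3, -22.2]]
```

View pics/w10.png

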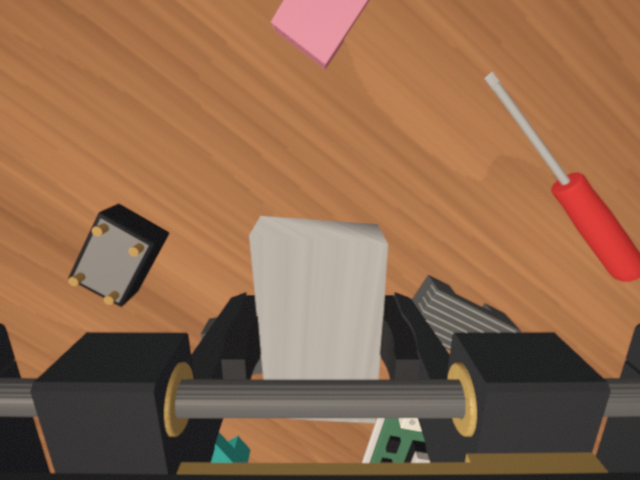

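The grip reads 47.5 mm, while the 60 mm heat sink read 59.2, and the top narrows towards the rear. So this is the long wedge, thick end towards tool +x. The order becomes core, stepped, wedge, choke. I'll put the wedge back and fetch the core.

Emit:
drive_tool(
  deltas=[0, 0, -50, 0, 1, 0, 0, -50, 0, 1, 0, 0, -32, 0, 1, 0, 0, -9, 0, 1, 0, 0, -1, 0, 1, 0, 0, 0, 0, 0.3, 0, 0, 0, 0, -1, 0, 0, 0, 0, -1],
)

```text
t: 19.4
tool_pos: [0.6486, 0.2309, 0.0348]
tcp_rot: [2.972, 1.018, 0.006]
force: [-0.6, 0.5, 0.5]
opening: 0.0651
gripper_force: 0.0
```

Emit:
drive_tool(
  deltas=[0, 0, 0, 0, -1, 0, 0, 20, 0, -1, 0, 0, 50, 0, -1, 0, 0, 60, 0, -1, 1, -20, 20, 0.155, -1, 1, -20, 0, 0.155, -1, 1, -20, 0, 0.155, -1, 1, -20, 0, 0.155, -1],
)

```text
t: 20.4
tool_pos: [0.6513, 0.1499, 0.185]
tcp_rot: [2.514, 1.882, 0.004]
force: [0.3, -0.1, -0.2]
opening: 0.088
gripper_force: 0.0
```

Emit:
drive_tool(
  deltas=[1, -20, 0, 0.155, -1, 0, -20, 0, 0.155, -1, 0, -20, 0, 0.156, -1, 0, 0, 0, 0, -1, 0, 0, 0, 0, -1],
)

```text
t: 21.02
tool_pos: [0.6521, 0.0909, 0.1838]
tcp_rot: [2.022, 2.404, 0.002]
force: [0.0, 0.6, -0.3]
opening: 0.0882
gripper_force: 0.0
```

```bash
python3 - <<'E'
from h import *
c=snap('wrist','w11.png'); print(pose(),get_obs()['t']); im=c['color']; H,S,V=cv2.split(cv2.cvtColor(im,cv2.COLOR_RGB2HSV))
wood=(((H<25)|(H>170))&(S>80)&(V>60))
rect(c,~wood,.03,(260,120,390,330),'core'); print(tf(c,poly(~wood,(260,120,390,330)),.03).round(1).tolist())
E
```

```text
(array([652. ,  91.1, 183.5]), np.float64(1.744), np.float64(99.93)) 21.075
core [651.7  88.3] [40.8 83.6] long deg -79.9 px (290, 175, 57, 107)
[[39.0, 18.1], [-43.5, 20.0], [-43.6, -18.7], [34.6, -19.5], [39.0, -17.3]]
```

View pics/w11.png

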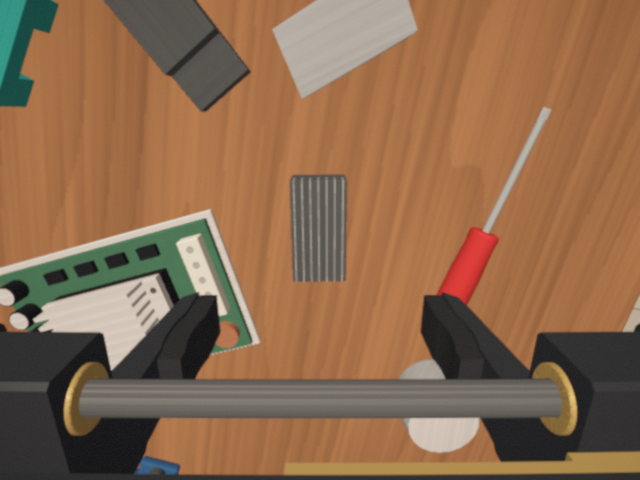

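Core at px (290..347,175..282), about 2 mm behind the TCP. Gripping it.

Emit:
drive_tool(
  deltas=[0.5, -2, -55, 0, -1, 0, 0, -55, 0, -1, 0, 0, -41, 0, -1, 0, 0, 0, 0, -1, 0, 0, 0, 0, -1, 0, 0, 0, 0, 1, 0, 0, 0, 0, 1, 0, 0, 0, 0, 1],
  squeeze=50,
)

```text
t: 22.08
tool_pos: [0.6526, 0.0884, 0.0323]
tcp_rot: [2.019, 2.407, 0.001]
force: [-0.5, 0.3, -0.2]
opening: 0.0598
gripper_force: 0.0
```

Emit:
drive_tool(
  deltas=[0, 0, 0, 0, 1, 0, 0, 0, 0, 1, 0, 0, 0, 0, 1, 0, 0, 15, 0, 1, 0, 0, 40, 0, 1, 0, 0, 50, 0, 1, 0, 0, 45, 0, 1, 0, 0, 0, 0, 1],
)

```text
t: 23.08
tool_pos: [0.6554, 0.0887, 0.1868]
tcp_rot: [2.014, 2.402, 0.011]
force: [1.4, 0.9, -5.8]
opening: 0.0412
gripper_force: 50.0
```

```bash
python3 - <<'E'
from h import *
c=snap('wrist','w12.png'); P,y,d=pose(); print(P,d,get_obs()['opening']); im=c['color']; H,S,V=cv2.split(cv2.cvtColor(im,cv2.COLOR_RGB2HSV))
wood=(((H<25)|(H>170))&(S>80)&(V>60))
a=poly(~wood,(258,150,390,300)); print(a.tolist(),tf(c,a,P[2]/1000-.003).round(1).tolist())
# hs from saved w7
im7=cv2.imread('pics/w7.png'); c['T']=None
T=np.eye(4); T[:3,:3]=(R.from_euler('z',25.45,degrees=True)*R.from_euler('x',180,degrees=True)).as_matrix(); T[:3,3]=[.5045,-.0156,.1995]
c['T']=T@np.array(c['T_tool_cam'])
V7=im7.max(2); out=[]
for u,v in [(291,177),(345,177),(295,285),(341,284)]:
    w=V7[v-4:v+5,u-5:u+6].astype(float); w=np.clip(np.median(w)*0.8-w,0,None); yy,xx=np.mgrid[v-4:v+5,u-5:u+6]; out.append([(w*xx).sum()/w.sum(),(w*yy).sum()/w.sum()])
p=ray(c,out,.034)*1000; print(np.round(out,1).tolist(),p.round(1).tolist(),p.mean(0))
E
```

```text
[653.3  88.5 183.1] 100.03 0.04158333374061064
[[270, 224], [260, 244], [258, 299], [389, 299], [388, 293], [377, 294], [379, 245], [368, 223]] [[44.1, 14.9], [36.7, 18.8], [15.1, 20.6], [14.8, -28.2], [17.3, -27.7], [16.9, -23.6], [36.2, -23.4], [44.3, -19.2]]
[[290.8, 176.9], [344.1, 177.0], [294.1, 284.3], [340.4, 284.7]] [[527.7, 19.5, 34.0], [544.9, -16.9, 34.0], [447.9, -19.1, 34.0], [464.1, -53.8, 34.0]] [496.1595859  -17.59021197  34.        ]
```

Emit:
drive_tool(
  deltas=[-21.3, -14.8, 0, -0.186, 1, -21.3, -14.8, 0, -0.186, 1, -21.3, -14.8, 0, -0.186, 1, -21.3, -14.8, 0, -0.186, 1, -21.3, -14.8, 0, -0.186, 1, -21.3, -14.8, 0, -0.186, 1, -21.3, -14.8, 0, -0.186, 1, 0, 0, -40, 0, 1],
)

```text
t: 24.12
tool_pos: [0.5024, -0.0161, 0.1409]
tcp_rot: [3.065, 0.687, 0.002]
force: [1.1, 1.0, -5.5]
opening: 0.0412
gripper_force: 50.0
```

Emit:
drive_tool(
  deltas=[0, 0, -40, 0, 1, 0, 0, 0, 0, 1, 0, 0, 0, 0, 1, 0, 0, 0, 0, 1],
)

```text
t: 24.62
tool_pos: [0.5047, -0.0153, 0.1032]
tcp_rot: [3.064, 0.691, 0.004]
force: [-0.2, -0.7, -6.1]
opening: 0.0414
gripper_force: 50.0
```

```bash
python3 - <<'E'
from h import *
print(pose(),get_obs()['opening'],get_obs()['tcp_rot'])
c=snap('wrist','w13.png'); snap('top','t13.png');print(pose())
E
```

```text
(array([504.7, -15.3, 103.2]), np.float64(0.4439), np.float64(25.43)) 0.041376426359670655 [3.06370522 0.69139846 0.00434337]
(array([504.6, -15.3, 103.3]), np.float64(0.444), np.float64(25.44))
```

View pics/w13.png

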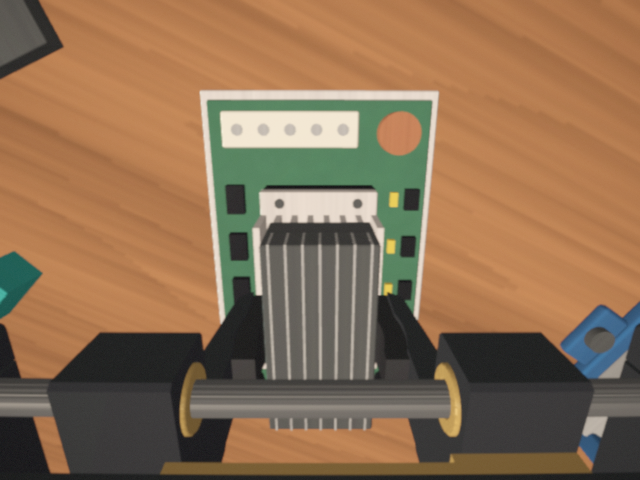

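The core hangs over the heat sink. Its front feet edge is at about row 222 (cols 270-371) and its top front edge at row 245. The heat sink's flange front is at row 189 with holes at (280,204) and (357,204). My picture views are used up, so from here I work from numbers only.

```bash
python3 - <<'E'
from h import *
c=snap('wrist'); P=pose()[0]; z=P[2]/1000; print(P)
f=lambda n,uv,zz: print(n,tf(c,uv,zz).round(1).tolist())
f('core top front',[[262,245],[378,245]],z-.0023)
f('core feet front',[[270,222],[371,222]],z-.0323)
f('fin front',[[257,216],[382,216]],.058)
f('flange front',[[259,189],[376,189]],.034)
f('holes',[[279.5,203.5],[357.5,203.5]],.034)
f('mod front',[[265,187],[376,187]],.026)
g=cv2.cvtColor(c['color'],cv2.COLOR_RGB2GRAY)
print(g[180:260,320].tolist()); print(g[212:250,262].tolist()); print(g[240,245:400].tolist())
E
```

```text
[504.4 -15.2 103.2]
core top front [[39.4, 18.3], [39.4, -21.5]]
core feet front [[39.4, 19.3], [39.3, -23.0]]
fin front [[38.7, 26.8], [38.6, -29.7]]
flange front [[46.6, 29.1], [46.5, -30.1]]
holes [[39.1, 19.0], [39.0, -20.9]]
mod front [[46.2, 27.2], [46.1, -31.2]]
[114, 116, 116, 115, 103, 61, 29, 28, 51, 97, 132, 159, 199, 218, 221, 221, 221, 221, 220, 221, 220, 221, 221, 221, 221, 221, 221, 221, 221, 221, 221, 221, 221, 221, 221, 221, 221, 221, 221, 221, 219, 210, 165, 94, 58, 58, 55, 54, 54, 53, 54, 59, 71, 88, 93, 93, 92, 94, 96, 95, 93, 95, 96, 103, 132, 158, 165, 168, 167, 170, 174, 176, 175, 175, 175, 176, 176, 175, 175, 175]
[222, 220, 207, 166, 139, 136, 134, 134, 131, 132, 128, 125, 124, 125, 123, 123, 124, 124, 123, 123, 124, 124, 123, 122, 120, 116, 105, 96, 83, 73, 64, 60, 62, 78, 91, 96, 99, 100]
[44, 42, 60, 94, 110, 116, 118, 144, 192, 217, 223, 224, 224, 220, 204, 166, 121, 83, 62, 55, 56, 61, 76, 95, 100, 86, 65, 55, 56, 56, 55, 56, 56, 55, 54, 54, 57, 55, 60, 79, 96, 99, 83, 62, 56, 58, 55, 58, 57, 55, 56, 56, 58, 55, 57, 63, 81, 96, 97, 81, 62, 56, 55, 56, 54, 57, 55, 56, 53, 54, 54, 57, 61, 82, 95, 93, 74, 57, 55, 56, 53, 54, 56, 55, 58, 55, 55, 56, 57, 64, 86, 100, 95, 77, 60, 57, 54, 54, 55, 53, 55, 55, 55, 54, 54, 55, 65, 89, 102, 96, 78, 61, 55, 57, 56, 56, 57, 58, 58, 58, 57, 56, 62, 78, 101, 111, 101, 79, 63, 58, 59, 67, 117, 181, 213, 221, 222, 215, 186, 140, 121, 138, 162, 173, 174, 172, 173, 172, 169, 158, 138, 120, 116, 117, 112]
```

Emit:
drive_tool(
  deltas=[-3, -0.7, 0, 0, 1, 0, 0, -7, 0, 1, 0, 0, -4, 0, 1, 0, 0, -1.5, 0, 1, 0, 0, 0, 0, 1, 0, 0, 0, 0, 1],
)

```text
t: 25.52
tool_pos: [0.4998, -0.0159, 0.0897]
tcp_rot: [-3.064, -0.691, 0.002]
force: [-4.9, 0.1, 2.7]
opening: 0.0415
gripper_force: 50.0
```

Emit:
drive_tool(
  deltas=[0, 0, 0, 0, 0.3, 0, 0, 0, 0, -0.5, 0, 0, 0, 0, -1, 0, 0, 0, 0, -1, 0, 0, 15, 0, -1, 0, 0, 40, 0, -1, 0, 0, 40, 0, -1, 3, 20, 0, 0.178, -1],
)

```text
t: 26.52
tool_pos: [0.5066, 0.0034, 0.1897]
tcp_rot: [2.986, 0.964, 0.014]
force: [0.8, 0.6, -0.0]
opening: 0.0879
gripper_force: 0.0
```

Emit:
drive_tool(
  deltas=[3, 20, 0, 0.179, -1, 3, 20, 0, 0.179, -1, 3, 20, 0, 0.179, -1, 3, 20, 0, 0.179, -1, 3, 20, 0, 0.179, -1, 3, 20, 0, 0.179, -1, 3, 20, 0, 0.179, -1, 3, 20, 0, 0.179, -1],
)

```text
t: 27.52
tool_pos: [0.5277, 0.1649, 0.1854]
tcp_rot: [1.617, 2.692, 0.002]
force: [-1.0, -0.4, -0.5]
opening: 0.0879
gripper_force: 0.0
```

Emit:
drive_tool(
  deltas=[3, 20, 0, 0.179, -1, 3, 20, 0, 0.179, -1, 0, 0, 0, 0, -1, 0, 0, 0, 0, -1],
)

```text
t: 28.02
tool_pos: [0.5333, 0.2037, 0.1847]
tcp_rot: [1.125, 2.933, -0.0]
force: [0.5, -0.4, -0.1]
opening: 0.0883
gripper_force: 0.0
```

```bash
cat >> h.py <<'E'
def nonwood(c):
    H,S,V=cv2.split(cv2.cvtColor(c['color'],cv2.COLOR_RGB2HSV)); return ~(((H<25)|(H>170))&(S>80)&(V>60))
def blobs(c,roi,z,amin=300):
    "all non-wood blobs in roi as tool-frame rects"
    m=np.zeros((480,640),np.uint8); x0,y0,x1,y1=roi; m[y0:y1,x0:x1]=nonwood(c)[y0:y1,x0:x1]
    for k in cv2.findContours(m,0,1)[0]:
        if cv2.contourArea(k)<amin: continue
        r=cv2.minAreaRect(tf(c,k.reshape(-1,2),z).astype(np.float32)); a=cv2.approxPolyDP(k,4,True).reshape(-1,2)
        print(np.round(r[0],1),np.round(r[1],1),round(r[2],1),cv2.boundingRect(k),a.tolist())
E
python3 - <<'E'
from h import *
c=snap('wrist','w14.png'); P=pose(); print(P,get_obs()['t'])
blobs(c,(0,0,640,300),.02)
g=cv2.cvtColor(c['color'],cv2.COLOR_RGB2GRAY); print(g[100:330:2,320].tolist())
c=snap('top','t14.png')
# core+hs from top
m=(c['color'].max(2)<110); rect(c,m,.088,(303,232,335,275),'core?'); print(c['color'][230:285:2,318].max(1).tolist())
E
```

```text
(array([533.2, 203.4, 184.5]), np.float64(2.4092), np.float64(138.04)) 28.075
[-47.8 -93.2] [101.9  35.8] 89.8 (371, 259, 124, 41) [[371, 299], [489, 299], [494, 286], [478, 273], [385, 259]]
[-42.5 192.2] [ 46.5 133.7] 0.1 (12, 247, 160, 53) [[12, 282], [14, 299], [171, 299], [29, 247], [22, 248], [18, 277]]
[ 2.7 -2.5] [45.8 87.7] 89.9 (294, 163, 61, 110) [[296, 163], [297, 272], [349, 272], [354, 166]]
[78.3 98.3] [44.7 88.3] 21.7 (116, 66, 136, 103) [[229, 71], [217, 66], [116, 113], [145, 168], [251, 125]]
[ 91.6 -99.9] [67.  50.6] 47.0 (405, 39, 109, 114) [[459, 39], [405, 93], [457, 149], [471, 152], [478, 145], [468, 135], [478, 131], [485, 138], [510, 114], [499, 109], [500, 103], [513, 99], [473, 52], [466, 61], [456, 60], [456, 53], [468, 46]]
[128, 132, 131, 130, 130, 129, 126, 127, 126, 125, 125, 124, 125, 124, 120, 118, 116, 118, 121, 123, 126, 128, 129, 128, 125, 121, 121, 120, 119, 119, 120, 109, 86, 87, 91, 89, 89, 88, 88, 88, 88, 89, 89, 88, 89, 88, 88, 89, 90, 88, 87, 89, 90, 89, 91, 89, 89, 90, 90, 90, 88, 89, 89, 89, 89, 88, 88, 88, 87, 88, 89, 88, 84, 87, 89, 87, 89, 87, 89, 86, 88, 88, 85, 85, 89, 86, 91, 130, 137, 136, 135, 134, 132, 128, 126, 129, 133, 134, 133, 130, 130, 130, 128, 129, 132, 133, 127, 126, 127, 128, 128, 122, 118, 120, 121]
core? [499.4 -15.1] [77.2 38.3] long deg 25.6 px (305, 241, 26, 33)
[105, 105, 106, 192, 131, 113, 100, 99, 99, 87, 104, 113, 96, 100, 97, 94, 116, 106, 86, 106, 110, 97, 130, 117, 219, 99, 107, 101]
```

```bash
python3 - <<'E'
from h import *
c=snap('wrist'); g=cv2.cvtColor(c['color'],cv2.COLOR_RGB2GRAY).astype(float)
r=g[155:285,305:345].mean(1); print([(155+i,round(v)) for i,v in enumerate(r) if i>0 and abs(r[i]-r[i-1])>1.5])
for v,z in ((163,.0),(163,.026),(167,.026),(243,.026),(244,.014),(244,.026),(272,.014)): print(v,z,tf(c,[[322,v]],z).round(1)[0])
E
```

```text
[(161, 117), (162, 106), (163, 92), (164, 87), (166, 89), (167, 91), (243, 87), (244, 82), (245, 86), (246, 88), (272, 90), (273, 104), (274, 125), (275, 131)]
163 0.0 [44.2 -1. ]
163 0.026 [47.2 -0.9]
167 0.026 [44.4 -0.9]
243 0.026 [-14.1  -0.9]
244 0.014 [-19.  -1.]
244 0.026 [-14.9  -0.9]
272 0.014 [-43.6  -1. ]
```

Emit:
drive_tool(
  deltas=[-6.5, 5.5, -55, 0, -1, 0, 0, -55, 0, -1, 0, 0, -45, 0, -1, 0, 0, 0, 0, -1, 0, 0, 0, 0, -1, 0, 0, 0, 0, 1, 0, 0, 0, 0, 1, 0, 0, 0, 0, 1],
  squeeze=50,
)

```text
t: 29.18
tool_pos: [0.5268, 0.2096, 0.0295]
tcp_rot: [1.121, 2.934, 0.0]
force: [-0.9, 1.0, -0.4]
opening: 0.06
gripper_force: 0.0
```

Emit:
drive_tool(
  deltas=[0, 0, 0, 0, 1, 0, 0, 0, 0, 1, 0, 0, 0, 0, 1, 0, 0, 15, 0, 1, 0, 0, 50, 0, 1, 0, 0, 50, 0, 1, 0, 0, 55, 0, 1, 0, 0, 0, 0, 1],
)

```text
t: 30.18
tool_pos: [0.5295, 0.2103, 0.2049]
tcp_rot: [1.118, 2.928, 0.009]
force: [0.5, 0.3, -6.4]
opening: 0.0458
gripper_force: 50.0
```

```bash
python3 - <<'E'
from h import *
c=snap('wrist','w15.png'); P=pose()[0]; print(pose(),get_obs()['opening'])
g=cv2.cvtColor(c['color'],cv2.COLOR_RGB2GRAY).astype(float); r=g[150:378,300:340].mean(1)
print([(150+i,round(v)) for i,v in enumerate(r) if i>0 and abs(r[i]-r[i-1])>2.5])
E
```

```text
(array([527.4, 209.6, 201.2]), np.float64(2.4118), np.float64(138.18)) 0.045691310188344346
[(228, 141), (229, 123), (230, 101), (231, 94), (249, 98), (250, 106), (252, 98)]
```

Emit:
drive_tool(
  deltas=[-2.5, -20.5, 0, -0.179, 1, -2.5, -20.5, 0, -0.179, 1, -2.5, -20.5, 0, -0.179, 1, -2.5, -20.5, 0, -0.179, 1, -2.5, -20.5, 0, -0.179, 1, -2.5, -20.5, 0, -0.179, 1, -2.5, -20.5, 0, -0.179, 1, -2.5, -20.5, 0, -0.179, 1],
)

```text
t: 31.22
tool_pos: [0.5035, 0.0447, 0.1952]
tcp_rot: [-2.774, -1.469, 0.011]
force: [0.3, 0.2, -5.4]
opening: 0.0457
gripper_force: 50.0
```

Emit:
drive_tool(
  deltas=[-2.5, -20.5, 0, -0.179, 1, -2.5, -20.5, 0, -0.179, 1, -2.5, -20.5, 0, -0.179, 1, 0, 0, -35, 0, 1, 0, 0, -35, 0, 1, 0, 0, 0, 0, 1, 0, 0, 0, 0, 1, 0, 0, 0, 0, 1],
)

```text
t: 32.22
tool_pos: [0.5003, -0.0159, 0.1305]
tcp_rot: [3.064, 0.69, 0.003]
force: [0.2, -0.6, -4.9]
opening: 0.0454
gripper_force: 50.0
```

```bash
cat >> h.py <<'E'
def prof(c,u0,u1,v0,v1,th=4,axis=0):
    g=cv2.cvtColor(c['color'],cv2.COLOR_RGB2GRAY).astype(float)[v0:v1,u0:u1]; r=g.mean(1 if axis==0 else 0); o=v0 if axis==0 else u0
    return [(o+i,round(v)) for i,v in enumerate(r) if i>0 and abs(r[i]-r[i-1])>th]
E
python3 - <<'E'
from h import *
c=snap('wrist','w16.png'); print(pose(),get_obs()['opening'])
print('mid col',prof(c,316,324,150,300)); print('left',prof(c,262,266,150,300)); print('row flange',prof(c,200,440,196,200,5,1)); print('row',prof(c,220,420,270,274,5,1)); print(prof(c,220,420,222,226,5,1))
E
```

```text
(array([500.4, -16. , 130.7]), np.float64(0.443), np.float64(25.38)) 0.045601538236455665
mid col [(169, 111), (170, 81), (171, 44), (173, 86), (174, 131), (175, 168), (176, 211), (177, 224), (201, 210), (202, 166), (203, 96), (204, 59), (209, 68), (215, 82), (216, 103), (217, 121), (218, 128), (228, 125), (229, 100), (230, 69), (231, 58), (249, 68), (250, 85), (251, 96), (252, 102)]
left [(204, 137), (205, 163), (206, 190), (207, 196), (210, 190), (229, 156), (230, 128), (231, 103), (232, 91), (233, 83), (234, 75), (235, 70), (236, 64), (249, 65), (250, 84), (251, 94), (252, 100)]
row flange [(222, 158), (223, 200), (224, 224), (227, 212), (228, 182), (229, 139), (230, 120), (238, 112), (239, 105), (255, 114), (268, 134), (269, 145), (270, 154), (273, 164), (274, 196), (275, 216), (281, 210), (282, 189), (283, 167), (284, 157), (287, 166), (288, 197), (289, 217), (296, 204), (297, 176), (298, 158), (301, 168), (302, 200), (303, 222), (304, 227), (310, 213), (311, 189), (312, 163), (313, 156), (315, 170), (316, 202), (317, 221), (324, 217), (325, 197), (326, 168), (327, 156), (329, 1
[... 1174 characters left out ...]
03, 108), (304, 134), (305, 165), (307, 141), (308, 112), (309, 104), (317, 122), (318, 161), (319, 174), (320, 151), (321, 116), (322, 101), (330, 111), (331, 141), (332, 168), (333, 163), (334, 131), (335, 106), (344, 124), (345, 162), (346, 175), (347, 151), (348, 116), (349, 102), (357, 119), (358, 154), (359, 176), (360, 164), (361, 129), (362, 108), (365, 133), (366, 183), (367, 206), (368, 212), (372, 224), (376, 221), (377, 198), (378, 153), (379, 124), (381, 138), (382, 174), (383, 196), (384, 204), (389, 176), (390, 140), (391, 121), (394, 94), (395, 62), (396, 45), (407, 66), (408, 98), (409, 115), (411, 140), (412, 188), (413, 216), (414, 224), (416, 201), (417, 167), (418, 144)]
```

```bash
python3 - <<'E'
from h import *
c=snap('wrist'); P=pose()[0]; z=P[2]/1000; print(P)
f=lambda n,uv,zz: print(n,tf(c,uv,zz).round(1).tolist())
f('flange',[[320,174.7]],.034); f('core feet',[[320,202.3]],.058); f('core top',[[270.5,224],[365.5,224],[320,216]],.088)
f('st bot',[[320,229.3]],z-.0295); f('st top',[[320,250]],z-.0035); f('st side',[[256,272],[386,272]],z-.0035)
E
```

```text
[500.3 -15.9 130.7]
flange [[49.6, -1.7]]
core feet [[38.8, -1.7]]
core top [[35.5, 20.5], [35.5, -22.0], [39.2, -1.6]]
st bot [[36.9, -1.6]]
st top [[37.1, -1.6]]
st side [[28.9, 21.2], [28.8, -25.0]]
```

Emit:
drive_tool(
  deltas=[-1.8, 0.2, 0, 0, 1, 0, 0, -7, 0, 1, 0, 0, -5, 0, 1, 0, 0, -1.5, 0, 1, 0, 0, 0, 0, 1, 0, 0, 0, 0, 1],
)

```text
t: 33.08
tool_pos: [0.4973, -0.0157, 0.1174]
tcp_rot: [-3.065, -0.69, 0.001]
force: [-6.9, 0.7, 9.5]
opening: 0.0456
gripper_force: 50.0
```

Emit:
drive_tool(
  deltas=[0, 0, 0, 0, 0.3, 0, 0, 0, 0, -0.5, 0, 0, 0, 0, -1, 0, 0, 0, 0, -1, 0, 0, 15, 0, -1, 0, 0, 40, 0, -1, 0, 0, 12, 0, -1, 25, 41, 0, 0.036, -1],
)

```text
t: 34.08
tool_pos: [0.5231, 0.024, 0.1846]
tcp_rot: [3.051, 0.74, 0.005]
force: [0.0, 0.2, -0.4]
opening: 0.088
gripper_force: 0.0
```

Emit:
drive_tool(
  deltas=[25, 41, 0, 0.036, -1, 25, 41, 0, 0.036, -1, 25, 41, 0, 0.036, -1, 25, 41, 0, 0.036, -1, 25, 41, 0, 0.036, -1, 0, 0, 0, 0, -1, 0, 0, 0, 0, -1, 0, 0, 0, 0, -1],
)

```text
t: 35.08
tool_pos: [0.6467, 0.2291, 0.1825]
tcp_rot: [2.973, 1.015, -0.002]
force: [-0.9, -0.3, -0.1]
opening: 0.0881
gripper_force: 0.0
```

```bash
python3 - <<'E'
from h import *
c=snap('wrist','w17.png'); P=pose(); print(P,get_obs()['t'])
H,S,V=cv2.split(cv2.cvtColor(c['color'],cv2.COLOR_RGB2HSV))
a=poly((S<70)&(V>110),(240,120,400,300)); print(a.tolist()); print(tf(c,a,.022).round(1).tolist())
blobs(c,(0,0,640,300),.02)
c=snap('top','t17.png'); rect(c,c['color'].max(2)<110,.114,(300,225,340,280),'stepped top')
g=cv2.cvtColor(c['color'],cv2.COLOR_RGB2GRAY); print(g[232:284:2,300:340:2].tolist())
E
```

```text
(array([646.9, 229.1, 182.7]), np.float64(0.6575), np.float64(37.67)) 35.125
[[288, 167], [291, 276], [347, 280], [350, 174]]
[[44.9, 22.1], [-42.0, 22.1], [-45.6, -23.1], [39.8, -23.5]]
[-22.8 156.8] [50.6 76.9] 57.2 (77, 204, 94, 96) [[121, 204], [104, 213], [100, 223], [108, 220], [114, 227], [105, 234], [96, 230], [77, 271], [87, 268], [91, 275], [86, 280], [106, 291], [122, 287], [120, 298], [128, 299], [143, 283], [170, 230]]
[-0.9 -0.1] [91.4 49.3] 0.4 (285, 167, 67, 114) [[287, 167], [290, 275], [347, 280], [350, 174]]
[  70.4 -145.3] [99.3  6.8] 43.2 (476, 75, 83, 108) [[480, 76], [477, 83], [548, 178], [557, 181], [488, 80]]
stepped top [508.2 -27.6] [144.7  78.5] long deg 26.8 px (300, 225, 40, 55)
[[169, 214, 218, 210, 160, 90, 91, 93, 90, 93, 93, 94, 98, 95, 81, 79, 201, 105, 120, 122], [218, 214, 156, 90, 90, 94, 99, 93, 93, 97, 91, 98, 90, 113, 62, 59, 142, 176, 120, 122], [161, 93, 91, 97, 96, 96, 96, 92, 105, 188, 224, 86, 105, 170, 79, 55, 85, 194, 104, 119], [92, 96, 94, 93, 95, 93, 105, 177, 216, 125, 210, 143, 91, 112, 94, 94, 95, 136, 166, 120], [94, 101, 94, 91
[... 1212 characters left out ...]
 85, 105], [97, 63, 52, 88, 91, 180, 149, 83, 81, 78, 80, 82, 81, 81, 82, 79, 89, 218, 172, 92], [88, 72, 52, 67, 89, 107, 209, 77, 83, 81, 81, 83, 84, 83, 86, 81, 80, 187, 156, 89], [122, 89, 49, 70, 96, 91, 176, 154, 82, 81, 84, 84, 83, 85, 81, 84, 78, 74, 92, 89], [187, 91, 93, 95, 94, 92, 105, 208, 74, 84, 82, 84, 81, 78, 79, 81, 78, 89, 93, 94], [219, 115, 90, 96, 82, 90, 90, 174, 145, 78, 83, 78, 81, 84, 85, 84, 97, 92, 94, 92], [162, 186, 88, 80, 50, 79, 93, 103, 204, 76, 79, 80, 88, 88, 93, 95, 96, 92, 86, 84], [108, 205, 114, 84, 55, 58, 97, 90, 126, 90, 84, 92, 95, 92, 98, 92, 93, 96, 105, 215], [115, 158, 182, 91, 66, 72, 92, 92, 95, 92, 93, 95, 94, 87, 93, 88, 100, 83, 162, 212]]
```

```bash
python3 - <<'E'
from h import *
c=snap('wrist')
for fn,dz in (('w16.png',.0035),('w13.png',.0023),('w10.png',.007)):
    g=cv2.cvtColor(cv2.imread('pics/'+fn),cv2.COLOR_BGR2GRAY).astype(float)
    print(fn)
    for v in (258,265,275,285,300,320,340,355,370):
        r=np.abs(np.diff(g[v-1:v+2,225:415].mean(0))); i=np.where(r>8)[0]+225; print(v,i.tolist())
E
```

```text
w16.png
258 [226, 227, 228, 231, 232, 233, 234, 241, 242, 243, 253, 254, 255, 384, 385, 391, 392, 393, 403, 404, 405, 407, 408, 409, 410, 412, 413]
265 [226, 227, 228, 231, 232, 233, 234, 241, 242, 243, 244, 253, 254, 255, 383, 384, 386, 387, 388, 390, 391, 392, 403, 404, 405, 407, 408, 409, 411, 412, 413]
275 [227, 228, 229, 232, 233, 234, 235, 242, 243, 244, 254, 255, 256, 384, 391, 392, 402, 403, 404, 406, 407, 408, 411, 412, 413]
285 [228, 229, 230, 233, 234, 235, 236, 383, 384, 405, 406, 407, 408, 410, 411, 412]
300 [229, 230, 231, 232, 233, 255, 256, 257, 380, 381, 382, 383, 392, 406, 407, 408, 409]
320 [256, 257, 258, 259, 379, 380, 381, 382, 401, 406]
340 [258, 259, 260, 378, 379, 380]
355 [258, 259, 260, 261, 377, 378, 379, 413]
370 [225, 247, 248, 249, 253, 254, 255, 256, 259, 260, 261, 262, 377, 378, 379, 380, 383, 384, 385, 386]
w13.png
258 [229, 230, 231, 247, 248, 249, 252, 253, 254, 258, 259, 260, 261, 264, 265, 266, 268, 269, 270, 282, 283, 284, 285, 286, 287, 299, 300, 301, 302, 303, 304, 316, 317, 318, 320, 321, 322, 334, 335, 336, 337, 338, 339, 351, 352, 353, 354,
[... 2033 characters left out ...]
0 [230, 231, 232, 254, 255, 260, 261, 262, 265, 270, 271, 272, 273, 274, 275, 286, 287, 288, 289, 290, 291, 301, 302, 303, 305, 306, 317, 318, 319, 320, 321, 322, 332, 333, 334, 336, 337, 338, 348, 349, 350, 351, 352, 353, 364, 365, 366, 367, 368, 369, 374, 376, 377, 378]
w10.png
258 [250, 251, 385, 386, 387]
265 [250, 251, 252, 385, 386]
275 [252, 253, 384, 385, 386]
285 [252, 253, 254, 384, 385]
300 [227, 228, 229, 230, 253, 254, 255, 256, 382, 383, 384, 385, 394, 410, 411, 412]
320 [256, 257, 258, 381, 382, 383, 404]
340 [257, 258, 259, 260, 379, 380, 381]
355 [258, 259, 260, 261, 378, 379, 380, 381]
370 [244, 245, 251, 252, 253, 254, 260, 261, 262, 263, 377, 378, 379, 385, 386, 387, 388]
```

Emit:
drive_tool(
  deltas=[-1.4, -1.1, -55, 0, -1, 0, 0, -55, 0, -1, 0, 0, -43, 0, -1, 0, 0, 0, 0, -1, 0, 0, 0, 0, -1, 0, 0, 0, 0, 1, 0, 0, 0, 0, 1, 0, 0, 0, 0, 1],
  squeeze=50,
)

```text
t: 36.22
tool_pos: [0.6461, 0.2292, 0.03]
tcp_rot: [2.973, 1.016, 0.001]
force: [-0.0, -0.0, -0.7]
opening: 0.0604
gripper_force: 0.0
```

Emit:
drive_tool(
  deltas=[0, 0, 0, 0, 1, 0, 0, 0, 0, 1, 0, 0, 0, 0, 1, 0, 0, 15, 0, 1, 0, 0, 60, 0, 1, 0, 0, 60, 0, 1, 0, 0, 60, 0, 1, 0, 0, 0, 0, 1],
)

```text
t: 37.22
tool_pos: [0.6496, 0.2302, 0.2325]
tcp_rot: [2.972, 1.016, 0.02]
force: [1.2, 0.8, -7.0]
opening: 0.0479
gripper_force: 50.0
```

Emit:
drive_tool(
  deltas=[-24.7, -41, 0, -0.036, 1, -24.7, -41, 0, -0.036, 1, -24.7, -41, 0, -0.036, 1, -24.7, -41, 0, -0.036, 1, -24.7, -41, 0, -0.035, 1, -24.5, -40, 0, -0.035, 1, 0, 0, 0, 0, 1, 0, 0, 0, 0, 1],
)

```text
t: 38.22
tool_pos: [0.4967, -0.0158, 0.2227]
tcp_rot: [-3.063, -0.691, 0.005]
force: [-0.1, -0.2, -6.9]
opening: 0.0474
gripper_force: 50.0
```

```bash
python3 - <<'E'
from h import *
print(pose(),get_obs()['opening'],get_obs()['force'].round(1))
E
```

```text
(array([496.7, -15.8, 222.7]), np.float64(0.444), np.float64(25.44)) 0.04743702163198866 [-0.1 -0.2 -6.9]
```

Emit:
drive_tool(
  deltas=[0, 0, -35, 0, 1, 0, 0, -31, 0, 1, 0, 0, 0, 0, 1, 0, 0, 0, 0, 1, 0, 0, 0, 0, 1],
)

```text
t: 38.85
tool_pos: [0.4996, -0.0156, 0.1605]
tcp_rot: [3.063, 0.694, 0.005]
force: [0.9, -0.8, -7.1]
opening: 0.0475
gripper_force: 50.0
```

```bash
python3 - <<'E'
from h import *
c=snap('wrist','w18.png'); print(pose(),get_obs()['opening'])
print('mid col',prof(c,318,322,130,300)); print('L',prof(c,285,289,190,270)); print('R',prof(c,349,353,190,270)); print(prof(c,240,420,220,223,6,1)); print(prof(c,240,400,270,273,6,1))
E
```

```text
(array([499.5, -15.7, 160.4]), np.float64(0.4452), np.float64(25.51)) 0.0475825618115181
mid col [(132, 209), (133, 174), (134, 130), (135, 110), (163, 98), (164, 64), (165, 38), (166, 78), (167, 138), (168, 186), (169, 207), (190, 190), (191, 125), (192, 56), (193, 50), (195, 58), (196, 69), (200, 90), (201, 119), (202, 129), (209, 121), (210, 88), (211, 57), (212, 50), (216, 72), (217, 110), (218, 138), (219, 148), (220, 154), (221, 159), (222, 164), (223, 169)]
L [(191, 116), (192, 80), (193, 65), (194, 60), (196, 66), (197, 71), (200, 90), (201, 116), (202, 128), (209, 120), (210, 85), (211, 55), (212, 50), (213, 55), (214, 96), (215, 147), (216, 166), (217, 171), (218, 176)]
R [(191, 94), (192, 52), (195, 54), (196, 62), (197, 57), (200, 60), (201, 78), (202, 89), (209, 88), (210, 72), (211, 55), (212, 49), (218, 59), (219, 84), (220, 110), (221, 121), (222, 128), (223, 132), (224, 138), (225, 142), (226, 149), (227, 156), (228, 160), (232, 175)]
[(241, 145), (242, 113), (243, 105), (249, 91), (250, 67), (251, 46), (252, 39), (253, 53), (254, 85), (255, 129), (256, 161), (257, 173), (365, 109), (366, 129), (367, 141), (370, 140), (371, 123), (372, 108), (376, 112), (377, 121), (382, 121), (383, 112), (386, 99), (387, 78), (388, 52), (389, 42), (398, 59), (399, 88), (400, 104), (401, 111), (402, 137), (403, 183), (404, 206), (406, 198), (407, 170), (408, 142), (409, 134)]
[(243, 189), (244, 153), (245, 117), (246, 106), (252, 131), (253, 158), (254, 172), (385, 161), (386, 139), (387, 115), (388, 106), (398, 124), (399, 173)]
```

```bash
python3 - <<'E'
from h import *
c=snap('wrist'); P=pose()[0]; z=P[2]/1000; print(P)
f=lambda n,uv,zz: print(n,tf(c,uv,zz).round(1).tolist())
f('flange-50',[[320,167]],.034); f('core feet-40',[[320,191]],.058); f('core top-40',[[320,200.7]],.088); f('st bot-36',[[320,210]],.088)
f('wedge bot',[[287,214.3],[320,217],[351,219.5]],z-.030)
f('wedge side',[[253,271],[386,271]],z-.0055)
f('flange sides/holes',[[320,179]],.034)
g=cv2.cvtColor(c['color'],cv2.COLOR_RGB2GRAY)
print(prof(c,220,420,171,174,8,1)); print(prof(c,240,400,204,207,8,1)); print(prof(c,240,400,212,213,8,1))
E
```

```text
[499.2 -15.8 160.2]
flange-50 [[50.5, -1.7]]
core feet-40 [[39.4, -1.7]]
core top-40 [[39.9, -1.6]]
st bot-36 [[35.0, -1.6]]
wedge bot [[43.3, 12.0], [42.2, -1.5], [41.1, -14.3]]
wedge side [[28.5, 22.7], [28.4, -25.3]]
flange sides/holes [[42.7, -1.7]]
[(231, 147), (232, 183), (233, 208), (237, 185), (238, 140), (239, 110), (246, 96), (247, 75), (248, 51), (249, 42), (262, 70), (263, 93), (264, 105), (274, 136), (275, 187), (276, 211), (293, 200), (351, 190), (367, 176), (368, 129), (369, 107), (377, 117), (378, 147), (379, 174), (380, 187), (384, 177), (385, 151), (386, 120), (387, 107), (389, 95), (390, 69), (391, 46), (401, 50), (402, 78), (403, 98), (404, 107), (405, 121), (406, 161), (407, 195), (408, 208), (410, 189), (411, 160), (412, 139)]
[(241, 109), (248, 94), (249, 71), (250, 49), (251, 40), (263, 54), (264, 84), (265, 103), (270, 116), (271, 153), (272, 189), (273, 208), (276, 191), (277, 157), (278, 123), (279, 111), (284, 111), (285, 146), (287, 126), (288, 99), (295, 99), (296, 128), (297, 152), (298, 144), (299, 110), (300, 92), (307, 109), (308, 144), (310, 127), (311, 100), (319, 128), (320, 152), (321, 143), (322, 108), (323, 90), (330, 109), (331, 144), (332, 153), (333, 126), (334, 99), (342, 128), (343, 152), (344, 143), (345, 108), (346, 91), (353, 111), (354, 145), (356, 128), (357, 102), (358, 93), (359, 105), (360, 150), (361, 187), (362, 198), (371, 183), (372, 141), (373, 111)]
[(241, 120), (242, 107), (249, 84), (250, 56), (251, 41), (260, 73), (261, 89), (264, 106), (265, 116), (271, 141), (272, 170), (274, 125), (275, 72), (276, 58), (361, 65), (362, 118), (363, 168), (364, 192), (371, 175), (372, 129), (373, 107), (375, 117), (376, 149), (377, 175), (378, 188), (382, 172), (383, 142), (384, 115), (387, 86), (388, 55), (389, 39), (399, 69)]
```

Emit:
drive_tool(
  deltas=[1.4, 0.6, 0, 0, 1, 0, 0, -8, 0, 1, 0, 0, -6, 0, 1, 0, 0, -2, 0, 1, 0, 0, 0, 0, 1, 0, 0, 0, 0, 1],
)

```text
t: 39.7
tool_pos: [0.4994, -0.0153, 0.1437]
tcp_rot: [-3.064, -0.693, 0.0]
force: [-5.9, 0.2, 5.9]
opening: 0.0478
gripper_force: 50.0
```

Emit:
drive_tool(
  deltas=[0, 0, 0, 0, 0.3, 0, 0, 0, 0, -0.5, 0, 0, 0, 0, -1, 0, 0, 0, 0, -1, 0, 0, 15, 0, -1, 0, 0, 40, 0, -1, 4, 50, 0, -0.06, -1, 4, 50, 0, -0.06, -1],
)

```text
t: 40.7
tool_pos: [0.5087, 0.0855, 0.2001]
tcp_rot: [3.101, 0.502, 0.006]
force: [0.4, 0.4, 0.6]
opening: 0.0883
gripper_force: 0.0
```

Emit:
drive_tool(
  deltas=[4, 51, 0, -0.06, -1, 4, 51, 0, -0.06, -1, 4, 51, 0, -0.06, -1, 5, 51, 0, -0.06, -1, 5, 51, 0, -0.06, -1, 0, 0, 0, 0, -1, 0, 0, 0, 0, -1, 0, 0, 0, 0, -1],
)

```text
t: 41.7
tool_pos: [0.5295, 0.3385, 0.198]
tcp_rot: [3.141, 0.038, -0.0]
force: [-0.0, -0.4, 0.6]
opening: 0.088
gripper_force: 0.0
```

```bash
python3 - <<'E'
from h import *
c=snap('wrist','w19.png'); print(pose(),get_obs()['t'])
blobs(c,(180,60,470,300),.03)
H,S,V=cv2.split(cv2.cvtColor(c['color'],cv2.COLOR_RGB2HSV))
b=((H>14)&(H<32)&(S>130)&(V>120)).astype(np.uint8); b[300:]=0
n,_,st,ce=cv2.connectedComponentsWithStats(b)
for i in range(1,n):
    if st[i,4]>15: print('brass',ce[i].round(1),st[i,4],tf(c,[ce[i]],.036).round(1)[0])
gm=((S<60)&(V>85)&(V<150)); a=poly(gm,(200,100,440,300),3); print(a.tolist(),tf(c,a,.03).round(1).tolist())
t=snap('top','t19.png'); h,s,v=cv2.split(cv2.cvtColor(t['color'],cv2.COLOR_RGB2HSV))
rect(t,(s<70)&(v>125)&(v<225),.135,(303,236,334,277),'wedge top')
E
```

```text
(array([529.5, 338.5, 198. ]), np.float64(0.0236), np.float64(1.35)) 41.75
[4.7 0.8] [65.5 43.6] 3.6 (287, 176, 60, 84) [[340, 176], [289, 181], [294, 259], [301, 246], [307, 258], [331, 257], [336, 244], [346, 255]]
brass [333.9 193.8] 54 [ 25.9 -11.9]
brass [296.8 195.9] 56 [24.3 16.1]
brass [336.8 252. ] 69 [-20.8 -14.7]
brass [301.3 254.3] 69 [-22.7  13.5]
[[290, 189], [291, 195], [297, 189], [304, 197], [296, 206], [291, 199], [296, 252], [303, 246], [307, 256], [331, 255], [331, 247], [338, 244], [343, 254], [340, 186]] [[28.5, 21.6], [23.8, 20.9], [28.5, 16.2], [22.2, 10.9], [15.1, 17.3], [20.7, 21.0], [-22.9, 18.0], [-17.8, 12.3], [-26.4, 9.2], [-25.5, -10.3], [-18.7, -10.3], [-16.1, -15.9], [-24.7, -20.0], [30.8, -16.7]]
wedge top [498. -15.] [91.1 58.9] long deg 25.0 px (303, 236, 31, 41)
```

Emit:
drive_tool(
  deltas=[2, 1, -55, 0.058, -1, 0, 0, -55, 0, -1, 0, 0, -56, 0, -1, 0, 0, 0, 0, -1, 0, 0, 0, 0, -1, 0, 0, 0, 0, 1, 0, 0, 0, 0, 1, 0, 0, 0, 0, 1],
  squeeze=50,
)

```text
t: 42.8
tool_pos: [0.5316, 0.3408, 0.0322]
tcp_rot: [-3.139, -0.13, -0.001]
force: [0.0, 0.6, 0.4]
opening: 0.0607
gripper_force: 0.0
```

Emit:
drive_tool(
  deltas=[0, 0, 0, 0, 1, 0, 0, 0, 0, 1, 0, 0, 0, 0, 1, 0, 0, 15, 0, 1, 0, 0, 60, 0, 1, 0, 0, 60, 0, 1, 0, 0, 60, 0, 1, 0, 0, 20, 0, 1],
)

```text
t: 43.8
tool_pos: [0.5333, 0.3419, 0.2521]
tcp_rot: [-3.135, -0.13, -0.012]
force: [1.1, 0.4, -5.2]
opening: 0.0458
gripper_force: 50.0
```

Emit:
drive_tool(
  deltas=[-4.5, -50.7, 0, 0.051, 1, -4.5, -50.7, 0, 0.051, 1, -4.5, -50.7, 0, 0.051, 1, -4.5, -50.7, 0, 0.051, 1, -4.5, -50.7, 0, 0.051, 1, -4.5, -50.7, 0, 0.051, 1, -4.5, -50.7, 0, 0.052, 1, 0, 0, 0, 0, 1],
)

```text
t: 44.8
tool_pos: [0.4981, -0.0171, 0.2443]
tcp_rot: [-3.067, -0.68, 0.007]
force: [-0.2, 0.6, -4.1]
opening: 0.0456
gripper_force: 50.0
```

```bash
python3 - <<'E'
from h import *
print(pose(),get_obs()['opening'],get_obs()['force'].round(1))
E
```

```text
(array([498.1, -17.1, 244.3]), np.float64(0.4361), np.float64(24.98)) 0.045629803144551256 [-0.2  0.6 -4.1]
```

Emit:
drive_tool(
  deltas=[1, 1.2, -30, 0.007, 1, 0, 0, -30, 0, 1, 0, 0, 0, 0, 1, 0, 0, 0, 0, 1, 0, 0, 0, 0, 1],
)

```text
t: 45.42
tool_pos: [0.502, -0.0127, 0.1881]
tcp_rot: [3.062, 0.698, 0.004]
force: [1.4, 0.8, -4.2]
opening: 0.0456
gripper_force: 50.0
```

```bash
python3 - <<'E'
from h import *
c=snap('wrist','w20.png'); P=pose()[0]; z=P[2]/1000; print(pose(),get_obs()['opening'])
print('mid col',prof(c,318,322,110,300)); print('L',prof(c,285,289,180,270)); print('R',prof(c,349,353,180,270)); print(prof(c,240,400,262,265,6,1))
for v in (160,161,162): print('flange',v,tf(c,[[320,v]],.034).round(1)[0])
E
```

```text
(array([502. , -12.7, 188.2]), np.float64(0.4482), np.float64(25.68)) 0.045704454617278484
mid col [(111, 209), (112, 230), (120, 221), (121, 213), (122, 207), (126, 212), (127, 220), (128, 229), (135, 227), (136, 198), (137, 148), (138, 121), (163, 110), (164, 81), (165, 52), (166, 90), (167, 161), (168, 210), (169, 222), (184, 210), (185, 188), (186, 176), (187, 164), (188, 116), (189, 68), (190, 56), (196, 68), (197, 92), (198, 104), (201, 115), (202, 138), (203, 159), (204, 170), (205, 178), (206, 183), (207, 187), (240, 182), (241, 152), (242, 85), (243, 31), (244, 25), (276, 52), (277, 96), (278, 139), (279, 150)]
L [(184, 203), (185, 188), (186, 180), (197, 162), (198, 157), (199, 164), (200, 181), (201, 187), (241, 172), (242, 106), (243, 33), (244, 25), (266, 32)]
R [(181, 218), (184, 205), (185, 181), (186, 175), (187, 167), (188, 120), (189, 70), (190, 56), (191, 61), (192, 71), (194, 66), (196, 76), (197, 96), (198, 105), (204, 117), (205, 125), (206, 133), (207, 141), (208, 150), (209, 158), (210, 168), (211, 176), (212, 181), (213, 186), (240, 184), (241, 153), (242, 86), (243, 30), (244, 24), (266, 32)]
[(247, 173), (248, 203), (249, 219), (252, 189), (253, 144), (254, 118), (257, 100), (258, 77), (259, 49), (260, 31), (313, 21), (380, 33), (381, 62), (382, 94), (383, 111), (393, 133), (394, 179), (395, 209), (396, 218), (397, 209), (398, 177), (399, 137)]
flange 160 [51.6 -1.7]
flange 161 [50.9 -1.7]
flange 162 [50.2 -1.7]
```

```bash
python3 - <<'E'
from h import *
c=snap('wrist'); P=pose()[0]; z=P[2]/1000; print(P)
f=lambda n,uv,zz: print(n,tf(c,uv,zz).round(1).tolist())
f('flange-50',[[320,166.7]],.034); f('core feet -40',[[320,188.3]],.058);f('core top-40',[[320,197]],.088)
f('choke bot',[[320,241.7]],z-.0322); f('choke top',[[320,277.3]],z-.0022)
print(prof(c,220,420,172,175,8,1)); print(prof(c,230,410,246,249,8,1)); print(prof(c,230,410,290,293,8,1)); print(prof(c,230,410,225,228,8,1))
E
```

```text
[501.9 -12.8 188.1]
flange-50 [[47.0, -1.7]]
core feet -40 [[35.8, -1.6]]
core top-40 [[36.0, -1.6]]
choke bot [[30.7, -1.5]]
choke top [[27.4, -1.4]]
[(241, 152), (242, 183), (243, 211), (244, 222), (247, 197), (248, 152), (249, 120), (256, 94), (257, 63), (258, 47), (269, 59), (270, 90), (271, 112), (281, 150), (282, 200), (283, 223), (293, 195), (294, 166), (295, 145), (297, 152), (298, 175), (299, 202), (300, 217), (348, 211), (349, 190), (350, 166), (351, 152), (353, 174), (354, 196), (355, 213), (364, 208), (365, 175), (366, 135), (367, 118), (374, 135), (375, 170), (376, 193), (377, 202), (381, 168), (382, 133), (383, 118), (385, 94), (386, 64), (387, 47), (396, 70), (397, 101), (398, 117), (399, 129), (400, 164), (401, 203), (402, 220), (404, 199), (405, 169), (406, 151)]
[(246, 172), (247, 203), (248, 219), (251, 193), (252, 148), (253, 121), (259, 98), (260, 71), (261, 49), (373, 43), (374, 94), (375, 147), (376, 168), (377, 155), (378, 127), (379, 115), (381, 88), (382, 56), (383, 42), (391, 71), (392, 99), (393, 114), (394, 135), (395, 181), (396, 211), (399, 184), (400, 149), (401, 139)]
[(248, 149), (249, 193), (250, 217), (253, 202), (254, 162), (255, 123), (256, 97), (257, 70), (258, 51), (265, 57), (266, 94), (267, 129), (268, 147), (272, 138), (273, 129), (274, 120), (290, 122), (291, 141), (369, 114), (370, 134), (371, 147), (373, 119), (374, 76), (375, 47), (382, 43), (383, 75), (384, 100), (385, 110), (391, 124), (392, 159), (393, 183), (394, 194), (396, 164), (397, 143)]
[(244, 147), (245, 179), (246, 208), (247, 221), (249, 213), (250, 184), (251, 141), (252, 118), (269, 126), (270, 155), (271, 178), (272, 187), (373, 164), (374, 136), (375, 120), (396, 150), (397, 196), (398, 219), (400, 200), (401, 168), (402, 149)]
```

Emit:
drive_tool(
  deltas=[-1.3, -2.8, 0, -0.004, 1, 0, 0, -8, 0, 1, 0, 0, -6, 0, 1, 0, 0, -1.5, 0, 1, 0, 0, 0, 0, 1, 0, 0, 0, 0, 1],
)

```text
t: 46.28
tool_pos: [0.4998, -0.0157, 0.1712]
tcp_rot: [3.065, 0.691, 0.001]
force: [-0.0, -0.2, -4.1]
opening: 0.0455
gripper_force: 50.0
```

Emit:
drive_tool(
  deltas=[0, 0, -1, 0, 1, 0, 0, -1, 0, 1, 0, 0, -1, 0, 1, 0, 0, 0, 0, 1],
  squeeze=12,
)

```text
t: 46.78
tool_pos: [0.4994, -0.016, 0.1684]
tcp_rot: [3.064, 0.692, -0.001]
force: [-4.4, -1.0, 1.2]
opening: 0.0459
gripper_force: 12.0
```

Emit:
drive_tool(
  deltas=[0, 0, -1, 0, 1, 0, 0, 0, 0, 1],
)

```text
t: 47.02
tool_pos: [0.4994, -0.0159, 0.1671]
tcp_rot: [3.064, 0.691, -0.001]
force: [-3.4, -2.6, 1.2]
opening: 0.0457
gripper_force: 12.0
```

Emit:
drive_tool(
  deltas=[0, 0, 0, 0, 0.3, 0, 0, 0, 0, 0, 0, 0, 0, 0, -0.5, 0, 0, 0, 0, -1, 0, 0, 0, 0, -1, 0, 0, 15, 0, -1, 0, 0, 40, 0, -1, 0, 0, 50, 0, -1],
)

```text
t: 48.02
tool_pos: [0.499, -0.0156, 0.2733]
tcp_rot: [-3.064, -0.691, 0.002]
force: [0.8, -0.3, -0.5]
opening: 0.0883
gripper_force: 0.0
```

Emit:
drive_tool(
  deltas=[-40, -30, 20, 0, -1, -40, -50, 0, 0, -1, 0, -60, 0, 0, -1, 0, -60, 0, 0, -1, 0, 0, 0, 0, -1, 0, 0, 0, 0, -1, 0, 0, 0, 0, -1],
)

```text
t: 48.9
tool_pos: [0.4208, -0.2133, 0.2925]
tcp_rot: [-3.064, -0.694, -0.001]
force: [-0.7, 1.1, 0.6]
opening: 0.0879
gripper_force: 0.0
```

```bash
python3 - <<'E'
from h import *
print(pose(),get_obs()['t'])
def brass(c,roi):
    H,S,V=cv2.split(cv2.cvtColor(c['color'],cv2.COLOR_RGB2HSV))
    b=((H>14)&(H<32)&(S>140)&(V>120)).astype(np.uint8); x0,y0,x1,y1=roi; m=np.zeros_like(b); m[y0:y1,x0:x1]=b[y0:y1,x0:x1]
    n,_,st,ce=cv2.connectedComponentsWithStats(m); return [(ce[i].round(1).tolist(),int(st[i,4])) for i in range(1,n)]
t=snap('top','t21.png'); s=snap('side','s21.png')
B=brass(t,(295,225,345,285)); print(B); 
if B: print((ray(t,[b[0] for b in B],.172)*1000).round(1).tolist())
print(brass(s,(290,180,400,270)))
rect(t,t['color'].max(2)<60,.165,(300,230,340,280),'dark')
g=cv2.cvtColor(t['color'],cv2.COLOR_RGB2GRAY); print(g[232:284:2,300:340:2].tolist())
# wood-only check of former spots + vise knob
rect(t,t['color'].max(2)<60,.05,(395,270,425,310),'knob')
nw=nonwood(t)
for n,r in (('wedge',(203,178,247,226)),('dark',(215,230,252,262)),('core',(260,185,298,213)),('choke',(165,228,197,262))): print(n,int(nw[r[1]:r[3],r[0]:r[2]].sum()))
E
```

```text
(array([ 420.8, -213.3,  292.5]), np.float64(0.4455), np.float64(25.52)) 48.9
[([325.5, 236.0], 6), ([319.5, 245.5], 4), ([330.5, 246.0], 6), ([308.5, 250.5], 4), ([334.5, 255.0], 6), ([327.8, 263.2], 6), ([339.5, 265.0], 6), ([316.8, 268.8], 6)]
[[545.0, -33.2, 172.0], [522.8, -19.3, 172.0], [521.7, -44.9, 172.0], [511.1, 6.3, 172.0], [500.8, -54.2, 172.0], [481.7, -38.6, 172.0], [477.6, -65.8, 172.0], [468.7, -13.1, 172.0]]
[([332.5, 201.5], 4), ([348.0, 202.5], 2), ([333.2, 207.8], 4), ([349.0, 208.0], 3)]
dark [551.4 -41.5] [2.4 4.7] long deg -89.9 px (328, 233, 3, 2)
[[164, 206, 211, 202, 151, 90, 92, 90, 90, 89, 89, 92, 96, 87, 77, 81, 193, 101, 115, 114], [209, 206, 145, 86, 90, 96, 91, 94, 87, 90, 85, 91, 90, 104, 51, 53, 136, 169, 116, 115], [152, 91, 85, 92, 89, 90, 87, 88, 102, 180, 214, 85, 100, 160, 79, 53, 82, 184, 100, 114], [90, 91, 91, 93, 91, 90, 102, 160, 189, 161, 182, 134, 87, 106, 90, 90, 88, 130, 159, 111], [91, 90, 91, 88, 91, 145, 165, 157, 156, 147, 124, 192, 80, 95, 91, 90, 89, 89, 174, 98], [87, 86, 144, 132, 160, 157, 158, 149, 102, 42, 60, 155, 150, 90, 
[... 1275 characters left out ...]
00, 206, 59, 120, 89, 57, 127, 163, 160, 157, 157, 158, 180, 148, 85], [113, 87, 51, 70, 90, 89, 168, 160, 60, 130, 164, 159, 158, 160, 146, 112, 84, 71, 85, 90], [179, 84, 87, 91, 92, 90, 100, 203, 156, 159, 161, 152, 135, 85, 75, 81, 77, 84, 89, 85], [207, 112, 87, 88, 79, 80, 87, 167, 179, 138, 118, 72, 76, 83, 86, 80, 88, 91, 88, 91], [155, 175, 86, 75, 51, 78, 90, 98, 193, 68, 75, 77, 82, 90, 88, 89, 89, 85, 88, 71], [106, 195, 106, 80, 51, 54, 91, 86, 115, 83, 81, 91, 90, 88, 88, 89, 90, 86, 103, 205], [115, 147, 176, 86, 59, 65, 84, 87, 85, 92, 88, 88, 90, 88, 91, 84, 93, 81, 155, 203]]
knob [ 448.6 -249. ] [17.8 63.2] long deg -45.4 px (401, 270, 20, 19)
wedge 0
dark 0
core 0
choke 0
```

```bash
python3 - <<'E'
from h import *
t=snap('top'); m=nonwood(t).astype(np.uint8); m[:92]=0
for k in cv2.findContours(m,0,1)[0]:
    if cv2.contourArea(k)>60: x,y,w,h=cv2.boundingRect(k); print((x,y,w,h),t['color'][y:y+h,x:x+w].mean((0,1)).round().tolist())
o=get_obs(); print(o['t'])
t0=cv2.imread('pics/top0.png').astype(int)[180:302,380:446]; d=np.abs(t0-t['color'][180:302,380:446,::-1]).max(2)>60; print('vise diff rows',np.where(d.sum(1)>3)[0]+180)
E
```

```text
(0, 322, 89, 158) [82.0, 69.0, 49.0]
(99, 296, 38, 64) [74.0, 60.0, 52.0]
(223, 280, 35, 26) [96.0, 122.0, 96.0]
(281, 213, 76, 90) [137.0, 111.0, 81.0]
(215, 183, 354, 297) [129.0, 90.0, 61.0]
(321, 136, 25, 27) [183.0, 154.0, 135.0]
(628, 92, 12, 281) [164.0, 126.0, 97.0]
49.05
vise diff rows [207 208 209 210 211 212 213 214 215 216 217 218 219 220 221 222 223 224
 225 226 227 228 229 230 231 232 233 234 235 236 237 238 239 240 241 242
 243 244 258 259 260 261 262 263 264 265 266 267 268 269 270 271 272 273
 274 275 276 277 278 279 280 281 282 283 284 285 286 287 288 289 290 291
 292 293 294 295 296 297 298 299 300 301]
```

```bash
python3 -c "
from plant import finish_job; print(finish_job())"
```

```text
the job is handed in; nothing more can be done
None
```

The job is handed in: the heat sink sits on the power module, the vise is closed again, and the pile on the heat sink is core, stepped offcut, long wedge, then choke on top. From the last top-camera picture, all four pieces lie within about 2 mm of centre. The choke rests tilted about 6.5° on the wedge, because no second wedge was there to level it.

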